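# Refit the gearbox cover of a pump drive

### The arm

A 7-joint arm with a two-finger parallel gripper is mounted at the origin on the work surface. World frame = base frame: x ahead of the robot, y to its left, z up, the work surface at z = 0. Lengths are in m, angles in degrees, forces in N, time in s.
With the tool pointing down it reaches from about 0.4 to 0.925 m from the base axis. Payload 4.1 kg.
Tool frame: the origin (TCP) lies on the front face of the gripper's body, between the roots of the fingers; the fingertips stand 73 mm ahead of it and the grasp point (between the pads) lies 54 mm ahead of it; z points along the fingers, y is the direction in which the jaws open and shut (so a half turn about z gives the same grasp; the last joint's range is limited). The gripper opens to 85 mm and grips with 20 to 120 N. Pads are 22 mm wide; open, the fingers measure 114 mm over their backs; the gripper's body (76 mm by 85 mm) begins 54 mm behind the grasp point. The pads swing forward as they close: fully open they stand 13 mm farther back than shut.
Start: joints at [70.073, 22.827, 2.584, 88.041, -1.071, 69.15, -2.905], TCP at [0.16, -0.63, 0.304] pointing down, gripper open.
Joint ranges: [-161.44, 161.44], [-28.35, 127.94], [-78.24, 83.42], [0, 140.83], [-78.03, 258.03], [13.02, 114.36], [-168.23, 168.23]. Speed limits (degrees/s): [147.25, 147.25, 180, 180, 180, 180, 180].

### API

Orientations are given as [roll, pitch, yaw] about the fixed x, y, z axes, in that order (R = Rz(yaw) Ry(pitch) Rx(roll)).
In Python, from cell import arm, grab_frame, camera_model gives the robot as it stands.
- The arm moves only by the shell command python3 -m inch 'ROWS' [FORCE]. ROWS is JSON, a list of rows, each an object with "slide": the shift along the tool's x, y, z in cm, a list of three; "spin": the turn about the tool's z in rad; "jaw": the opening, from -1 (shut) to 1 (fully open). In form: [{"slide": [dx, dy, dz], "spin": spin, "jaw": jaw}, ...]. A call has 1 to 20 rows; each row is the pose to reach, as a shift and turn from the pose measured when the call began, along the tool's axes at that moment; what a row does not reach only later rows make up. A row lasts 1/8 s, in which the tool goes at most 62.5 mm and 10.7 degrees, less where a joint would pass 70% of its speed; a pose out of reach is approached as far as the arm can. A call with a gripper value outside its range is refused whole. The fingers move at their own pace and stop on an object; FORCE is the grip in N (left out, the last holds). Time passes only in rows, so rows that repeat a pose let the fingers close. It gives the time, the measured TCP pose, the force and the opening at its end, in the units of the state.
- arm.get_obs(): the state, without advancing time (a new reading comes with each control period).
- grab_frame(name): name is "side" or "top" or "wrist"; returns the picture (480x640x3 uint8, red, green, blue); there is no depth.
- camera_model(name): a dict with "intrinsics" (3x3 intrinsics, pixels), "R" (3x3) and "t" (3): a world point X has camera coordinates R X + t. Camera axes: x right, y down, z forward; pixel columns grow to the right and rows downward; lengths in m; the calibration is good to about 2 mm. A picture is of the moment at which its call begins: read the wrist's pose just before it. camera_model takes no time and is no camera call; for the wrist camera it gives the pose at the moment of the call.
- arm.job_done(): hands the job in, once; it reports no verdict.
The state is a dict: "t": time; "joints": joint angles; "joint_vel": joint speeds; "tau": joint torques, N m; "tool_pos": TCP position; "ee_rot": TCP orientation; "force": force on the tool from outside, world axes, zero at the start; "wrist_torque": the same for the moment, N m; "opening": finger opening in m.
Only numpy, scipy, OpenCV 4.12 (cv2) and the standard library are available. Lean on these libraries where they do the work, as an engineer would, in place of code of your own. Each camera call takes 0.05 s, during which the arm holds its last target.

### The job

The grey pump drive on the bench has its gearbox open at the top: put the aluminium cover with the black grip back on. Hook the cover's tongue under the dark keeper lip, swing the other edge down gently (do not let it drop) until the cover lies flat on the rim, then slide the bolt fully across over its edge and let go. Leave the spanner and the white valve head that are lying about where they are.

Things in the scene. Friction and masses are not known exactly. Their poses are not given: they have to be found in the camera images.
- cover: Loose aluminium cover: plate 124 (x) x 120 (y) x 4 mm with a tongue, 90 mm wide and 18 mm long, as thick, on its -x edge: in all from x = -80 to +62 mm. Black upright grip in the middle. 0.20 to 0.36 kg. Origin: centre of the plate's underside, below the grip; z up. Starts flat on the bench beside the pump drive, left or right of it.
- cover_grip (a point): Centre of the top of the cover's solid black grip, 44 mm above the underside, at the cover's x = y = 0. The grip is 12 mm thick (cover's x), 70 mm long (y), from 4 to 44 mm above the underside: pinch it across its 12 mm.
- tongue (a point): Middle of the lower edge of the cover's tongue end, 80 mm from the cover's origin along the cover's -x.
- housing: Pump drive, fixed: grey gearbox box, open on top, x = -95 to +115, y = -75 to +75 mm, flat rim 70 mm above the bench, white ports on both sides, and an 88 mm thick motor lying beyond it to x = 227 mm (top 89 mm above the bench). Origin on the bench, z up; -x is the end with the keeper lip, turned to the robot within 0.35 rad.
- seat (a point): On the drive, at its x = y = 0, level with the rim, axes as the drive's: the cover's origin and axes lie here when it is home (play 1.5 mm either way in x, 2 mm in y). Side lugs 10 mm high stand on the rim at x = 17.5 to 42.5 mm, inner faces at y = -63 and +63 mm.
- lip (a point): Middle of the keeper lip's free edge, on the underside of its roof: 11 mm above the rim, at the drive's x = -67.5 mm. Dark bracket at the -x end: roof 4 mm thick, back wall's inner face at x = -81.5, outer at -87.5 mm, cheeks with inner faces at y = -47 and +47 mm (2 mm beside the tongue). A tongue tilted up to 0.35 rad, its end low on the rim, slides in to the back wall.
- stops (a point): Midway between the two dark end stops, on the rim, at the drive's x = +63.5 mm (their inner faces). They are 10 mm high, 7 mm thick, at y = 25 to 59 mm on both sides. Lip and stops keep the cover from being laid in flat: the tongue goes in first, cover tilted 0.2 to 0.35 rad with the tongue end low, then the other edge swings down inside the stops.
- bolt (a joint): Slide bolt at the +x end of the rim: 0 m = drawn back, 0.030 m = fully across, moving to the drive's -x. Its steel bar, 30 mm wide, passes between the end stops 6 to 12 mm above the rim, 2 mm over a seated cover; tip at the drive's x = 70 mm when drawn back. Starts at 0 to 0.004 m; friction about 2 N, no spring, stays where left.
- bolt_tab (a point): Middle of the top of the bolt's upright dark tab, to be pinched; 52 mm above the rim, at the drive's x = 103 mm when drawn back. The tab is 12 mm thick (drive's x), 40 mm wide (y), free from 12 to 52 mm above the rim.
- spanner: Bystander: open spanner 170 mm long lying between drive and cover; origin in its middle region.
- valve: Bystander: white plastic valve head standing upright, 48 mm in diameter, 66 mm tall, in the middle of the bench.
There are look-alikes about, which are no part of the job. What is meant by the cover is not green, and is the smaller of those in its own colour.

How it is judged:
By the outcome, as a careful person would: the job done as asked, in the order asked, and still so for the second after the job is handed in, with the robot touching nothing.
It also fails if it takes over 54 s, if anything falls off the work surface, if the arm or the gripper's body presses on something with over 40 N, if the wrist force passes 120 N, or if a joint passes its speed limit or range.

## Working session

There is one attempt and no reset: what is moved stays moved. The work goes in short steps, Python scripts to look and compute and a shell command to move; the robot and the scene stay as the last step left them, time stands still between calls to the robot, and variables do not carry over. Pictures are saved under pics/ and viewed, and the job is handed in when it is done.

```bash
ls; mkdir -p pics
python3 - <<'E'
from cell import arm, grab_frame, camera_model
import cv2,json
print(arm.get_obs())
for n in ["side","top","wrist"]:
    m=camera_model(n); print(n,m)
    cv2.imwrite(f"pics/a_{n}.png",grab_frame(n)[:,:,::-1])
E
```

```text
pics
{'t': 0.0, 'joints': array([70.07260042, 22.87364034,  2.58093003, 88.11602448, -1.07012489,
       69.15022393, -2.90517777]), 'joint_vel': array([ 0.03909654, -0.0894879 ,  0.0316488 ,  0.03221892,  0.16168199,
        0.05710156,  0.00792714]), 'tau': array([-5.43198566e-04, -4.75123072e+01,  1.36432394e+00, -2.54223418e+01,
        1.15791688e-02,  9.34292068e-03,  3.53515463e-05]), 'tool_pos': array([ 0.15994847, -0.62949054,  0.3028298 ]), 'ee_rot': array([-1.79884627e+02,  9.50847350e-03,  1.42610721e+01]), 'force': array([0.08591184, 0.21800925, 0.49883417]), 'wrist_torque': array([-0.03260752,  0.01361722, -0.01961986]), 'opening': 0.08547171492116609}
side {'intrinsics': array([[610.05465986,   0.        , 320.23642203],
       [  0.        , 610.05465986, 239.24601275],
       [  0.        ,   0.        ,   1.        ]]), 'R': array([[-0.68693635, -0.72662032,  0.01188981],
       [-0.54622797,  0.50546648, -0.6679361 ],
       [ 0.47932604, -0.46532413, -0.74412364]]), 't': array([0.23625021, 0.33007927, 1.30532103])}
top {'intrinsics': array([[439.2472323 ,   0.        , 312.155065  ],
       [  0.        , 439.2472323 , 236.34695161],
       [  0.        ,   0.        ,   1.        ]]), 'R': array([[ 0.02406554, -0.99930106,  0.02860501],
       [-0.99733667, -0.02596918, -0.06815554],
       [ 0.06885075, -0.02688863, -0.99726455]]), 't': array([-0.09801559,  0.4385386 ,  0.88138409])}
wrist {'intrinsics': array([[338.31475338,   0.        , 324.3247159 ],
       [  0.        , 338.31475338, 238.8004212 ],
       [  0.        ,   0.        ,   1.        ]]), 'R': array([[ 0.24685797, -0.96904948, -0.00206144],
       [-0.922407  , -0.23562714,  0.30601499],
       [-0.29702939, -0.07364075, -0.95202446]]), 't': array([-0.6489575 , -0.04038241,  0.3799426 ])}
```

View pics/a_top.png

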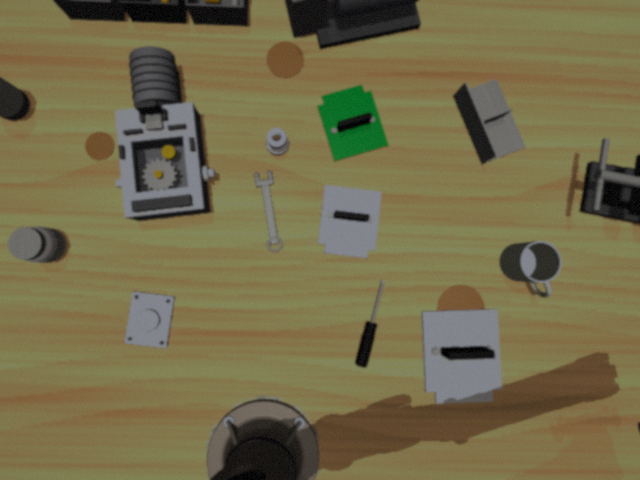

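View pics/a_side.png

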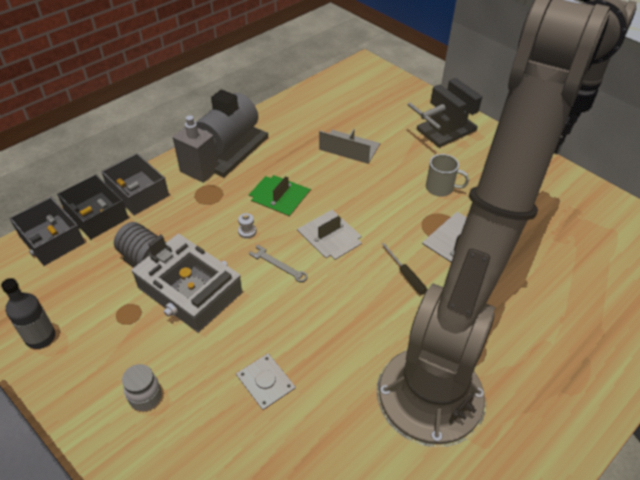

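Top picture: three covers have a black grip. The aluminium one at (350,220) is smaller, the one at (463,355) is larger, and there's a green one at (353,122). The drive is at (163,160), the spanner at (268,210) and the valve at (277,140). The one meant is at (350,220), since it is aluminium and the smaller of the two. I'll confirm this in an enlarged crop.

```bash
cat > h.py <<'E'
import numpy as np,cv2
from cell import arm, grab_frame, camera_model
def proj(m,X):
    X=np.atleast_2d(X); c=X@m["R"].T+m["t"]; p=c@m["intrinsics"].T; return p[:,:2]/p[:,2:]
def ray(m,uv,z):
    d=m["R"].T@np.linalg.inv(m["intrinsics"])@np.array([uv[0],uv[1],1.]); o=-m["R"].T@m["t"]
    return o+d*(z-o[2])/d[2]
E
python3 - <<'E'
from h import *
im=cv2.imread("pics/a_top.png")
a=cv2.resize(im[170:270,305:400],None,fx=6,fy=6,interpolation=cv2.INTER_CUBIC)
b=cv2.resize(im[90:230,100:230],None,fx=4.2,fy=4.2,interpolation=cv2.INTER_CUBIC)
cv2.imwrite("pics/b_cov.png",a);cv2.imwrite("pics/b_dr.png",b)
m=camera_model("top")
for q in [(350,220),(463,355),(353,122)]: print(q,ray(m,q,0.004))
E
```

```text
(350, 220) [ 0.47787509 -0.16532937  0.004     ]
(463, 355) [ 0.20552272 -0.40313123  0.004     ]
(353, 122) [ 0.68633884 -0.16790303  0.004     ]
```

View pics/b_cov.png

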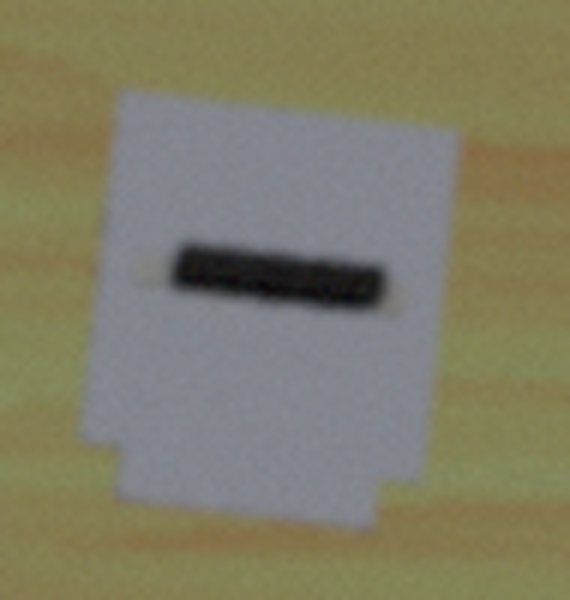

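View pics/b_dr.png

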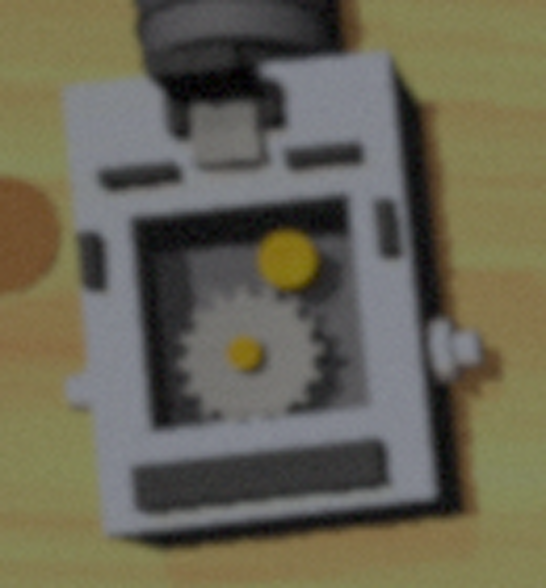

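View pics/a_wrist.png

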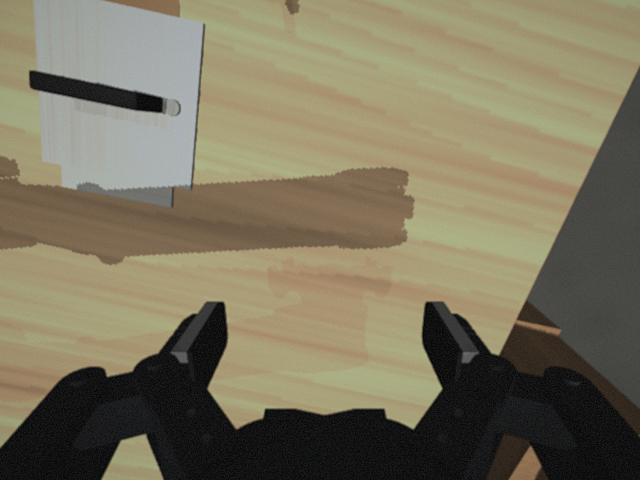

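The crop confirms it: bare aluminium, black grip, and the tongue at the bottom edge towards the robot. I'll fit both poses with the top camera.

```bash
cat >> h.py <<'E'
from scipy.optimize import least_squares
def fit(m,pts,uv,x0):
    pts=np.array(pts,float);uv=np.array(uv,float)
    def w(p):
        c,s=np.cos(p[2]),np.sin(p[2]); return np.c_[p[0]+c*pts[:,0]-s*pts[:,1],p[1]+s*pts[:,0]+c*pts[:,1],pts[:,2]]
    r=least_squares(lambda p:(proj(m,w(p))-uv).ravel(),x0); return r.x,np.abs(r.fun).max(),r.fun.reshape(-1,2)
COV=[[.062,.06,.004],[.062,-.06,.004],[-.062,-.06,.004],[-.062,.06,.004],[-.08,.045,.004],[-.08,-.045,.004]]
DRV=[[.115,.075,.07],[.115,-.075,.07],[-.095,-.075,.07],[-.095,.075,.07]]
E
python3 - <<'E'
from h import *
m=camera_model("top")
uc=np.array([(120,88),(460,128),(420,482),(80,440),(118,497),(375,527)])/6+[305,170]
ud=np.array([(65,88),(390,52),(437,498),(105,535)])/4.2+[100,90]
print(fit(m,COV,uc,[.48,-.16,0]))
print(fit(m,DRV,ud,[.6,.2,0]))
print(ray(m,(268,210),0), ray(m,(277,140),.06))
E
```

```text
(array([ 0.48365355, -0.16552956, -0.09166878]), np.float64(0.524710528389221), array([[-0.05703793, -0.10123044],
       [ 0.08060573,  0.07687312],
       [ 0.52471053, -0.18408852],
       [-0.17977992,  0.06352853],
       [-0.31082607,  0.04271894],
       [-0.05340723,  0.09664057]]))
(array([0.56809073, 0.21065463, 0.14301971]), np.float64(0.4804297653007552), array([[-0.24279102, -0.48042977],
       [ 0.10597151, -0.07676192],
       [ 0.00242071,  0.17643798],
       [ 0.13726605,  0.36217136]]))
[0.49460302 0.00589931 0.        ] [ 0.62615898 -0.01201012  0.06      ]
```

```bash
cat >> h.py <<'E'
from scipy.spatial.transform import Rotation as Ro
def go(p,yaw=None,o=None):
    o=o or arm.get_obs(); R=Ro.from_euler("xyz",o["ee_rot"],degrees=True).as_matrix()
    s=R.T@(np.array(p)-o["tool_pos"])*100
    y=0 if yaw is None else -((yaw-o["ee_rot"][2]+180)%360-180)
    print("slide cm",s.round(2),"spin",np.radians(y).round(3),"from",o["tool_pos"].round(4),o["ee_rot"].round(2),"t",o["t"],"F",o["force"].round(2),"op",round(o["opening"],4))
E
python3 -c "
from h import *
go([.455,-.165,.26],-5.25)
m=camera_model('wrist');print(-m['R'].T@m['t'])"
```

```text
slide cm [ 40.04 -37.75   4.36] spin 0.341 from [ 0.16   -0.6296  0.3031] [-1.7991e+02  1.0000e-02  1.4260e+01] t 0.15 F [0.19 0.24 0.73] op 0.0851
[ 0.23581773 -0.61046075  0.37287648]
```

```bash
python3 -m inch '[{"slide":[4,-3.8,0.5],"spin":0.04,"jaw":1},{"slide":[8,-7.5,1],"spin":0.08,"jaw":1},{"slide":[12,-11.3,1.5],"spin":0.12,"jaw":1},{"slide":[16,-15,2],"spin":0.16,"jaw":1},{"slide":[20,-18.9,2.5],"spin":0.2,"jaw":1},{"slide":[24,-22.6,3],"spin":0.24,"jaw":1},{"slide":[28,-26.4,3.5],"spin":0.28,"jaw":1},{"slide":[32,-30.2,4],"spin":0.32,"jaw":1},{"slide":[36,-34,4.3],"spin":0.341,"jaw":1},{"slide":[40,-37.75,4.36],"spin":0.341,"jaw":1},{"slide":[40,-37.75,4.36],"spin":0.341,"jaw":1},{"slide":[40,-37.75,4.36],"spin":0.341,"jaw":1}]'
python3 - <<'E'
from h import *
import pickle
m=camera_model("wrist");im=grab_frame("wrist")
cv2.imwrite("pics/c_wrist.png",im[:,:,::-1]);pickle.dump(m,open("c_m.pkl","wb"))
E
```

```text
t: 1.65
tool_pos: [0.4542, -0.1655, 0.2598]
ee_rot: [-179.9, 0.1, -5.3]
force: [-0.5, 0.5, -1.2]
opening: 0.0856
```

View pics/c_wrist.png

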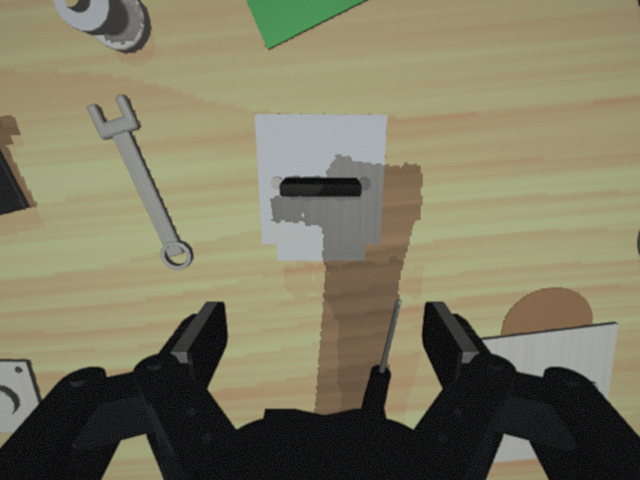

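The wrist view shows the cover's corners at (255,115), (386,114), (381,245) and (262,243), the tongue end at (278,259) to (364,261), and pale bosses at both ends of the grip, near (275,183) and (367,183).

Run:
```python
from h import *
import pickle
im=cv2.imread("pics/c_wrist.png")
cv2.imwrite("pics/c_crop.png",cv2.resize(im[105:270,240:400],None,fx=3.6,fy=3.6,interpolation=cv2.INTER_CUBIC))
m=pickle.load(open("c_m.pkl","rb"))
uv=[(255,115),(386,114),(381.5,245),(262,243.5),(278,259),(364,261)]
p=fit(m,COV,uv,[.48,-.16,0]);print(p)
c,s=np.cos(p[0][2]),np.sin(p[0][2])
for q in [[0,.035,.044],[0,-.035,.044],[0,.035,.004],[0,-.035,.004]]:
    print(q,proj(m,[p[0][0]+c*q[0]-s*q[1],p[0][1]+s*q[0]+c*q[1],q[2]]))
```

```text
(array([ 0.48393489, -0.16476159, -0.09175893]), np.float64(1.5884582141437704), array([[-0.59069309, -0.85552646],
       [ 1.24668353,  0.18417276],
       [-1.27502796, -0.83415183],
       [ 0.1205187 ,  0.57256464],
       [-0.37644111,  1.58845821],
       [ 0.7984028 , -0.33725121]]))
[0, 0.035, 0.044] [[279.17881745 190.03293177]]
[0, -0.035, 0.044] [[361.80403125 190.08131613]]
[0, 0.035, 0.004] [[284.53115759 182.93628301]]
[0, -0.035, 0.004] [[357.47023687 182.97703851]]
```

View pics/c_crop.png

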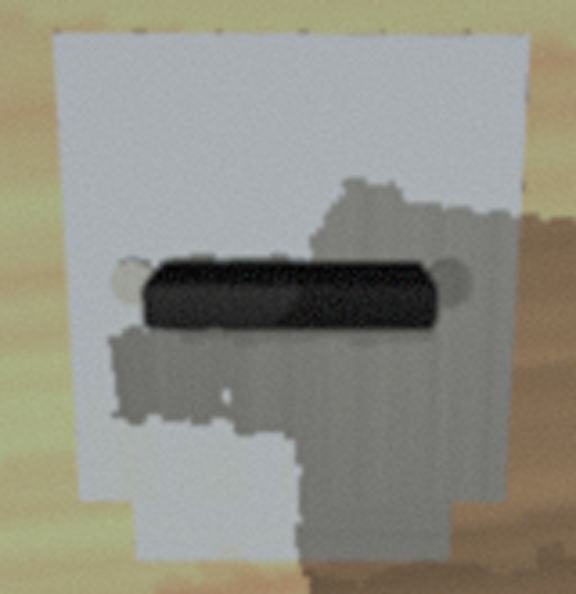

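Run:
```python
from h import *
import pickle
m=pickle.load(open("c_m.pkl","rb"))
o=arm.get_obs();R=Ro.from_euler("xyz",o["ee_rot"],degrees=True).as_matrix()
for z in [.05,.055,.06,.065,.07,.075]:
    print(z,[proj(m,o["tool_pos"]+R@np.array([x,-.0428,z])).round(0)[0] for x in (.011,-.011)])
im=cv2.imread("pics/c_wrist.png")
cv2.imwrite("pics/c_f.png",cv2.resize(im[280:400,130:240],None,fx=5,fy=5,interpolation=cv2.INTER_CUBIC))
go([.484,-.165,.16],-5.25)
```

```text
0.05 [array([219., 308.]), array([223., 355.])]
0.055 [array([222., 302.]), array([227., 347.])]
0.06 [array([226., 296.]), array([230., 340.])]
0.065 [array([229., 291.]), array([233., 334.])]
0.07 [array([232., 286.]), array([235., 328.])]
0.075 [array([234., 281.]), array([238., 322.])]
slide cm [ 3.   -0.39  9.97] spin -0.002 from [ 0.4539 -0.1662  0.2598] [-1.7995e+02  9.0000e-02 -5.3700e+00] t 1.7 F [ 0.95 -0.52  0.33] op 0.0854
```

View pics/c_f.png

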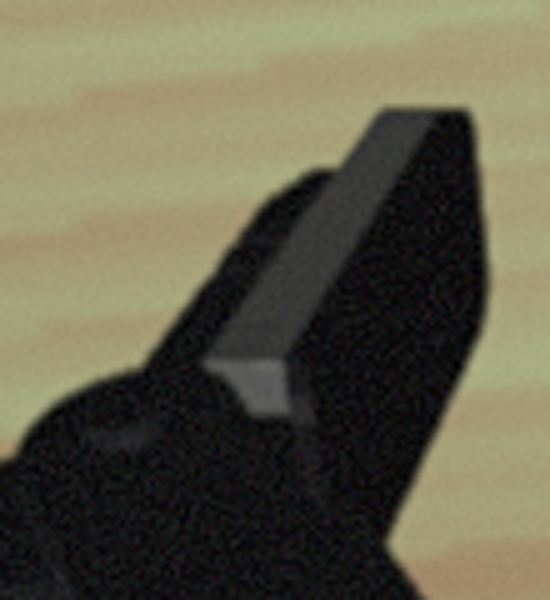

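```bash
python3 -m inch '[{"slide":[1.5,-0.15,4],"spin":0,"jaw":1},{"slide":[3,-0.35,8],"spin":0,"jaw":1},{"slide":[3,-0.35,10],"spin":0,"jaw":1},{"slide":[3,-0.35,10],"spin":0,"jaw":1}]'
python3 - <<'E'
from h import *
import pickle
go([.484,-.165,.077],-5.25)
m=camera_model("wrist");im=grab_frame("wrist")
cv2.imwrite("pics/d_wrist.png",im[:,:,::-1]);pickle.dump(m,open("d_m.pkl","wb"))
E
```

```text
t: 2.2
tool_pos: [0.4821, -0.1667, 0.1581]
ee_rot: [-179.9, 0.3, -5.5]
force: [0.1, -0.5, 0.1]
opening: 0.0858
slide cm [ 0.22 -0.18  8.11] spin -0.005 from [ 0.4821 -0.1667  0.1581] [-179.93    0.34   -5.53] t 2.2 F [ 0.15 -0.55  0.1 ] op 0.0858
```

View pics/d_wrist.png

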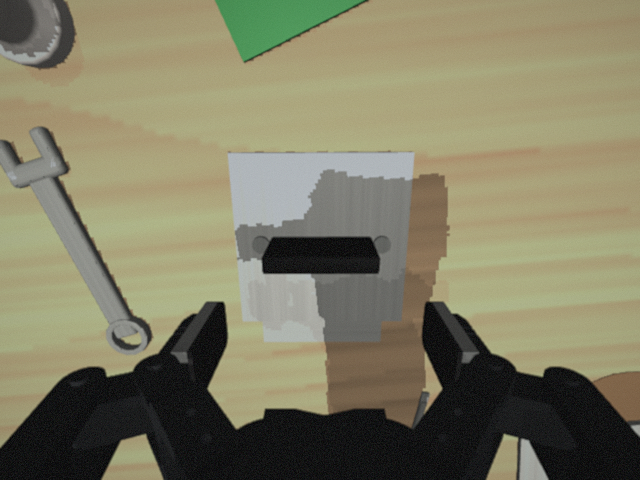

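```bash
python3 -m inch '[{"slide":[0.2,-0.2,2],"spin":0,"jaw":1},{"slide":[0.2,-0.2,4],"spin":0,"jaw":1},{"slide":[0.2,-0.2,6],"spin":0,"jaw":1},{"slide":[0.2,-0.2,7.5],"spin":0,"jaw":1},{"slide":[0.2,-0.2,8.1],"spin":0,"jaw":1},{"slide":[0.2,-0.2,8.1],"spin":0,"jaw":1}]'
python3 - <<'E'
from h import *
import pickle
go([.484,-.165,.077],-5.25)
m=camera_model("wrist");im=grab_frame("wrist")
cv2.imwrite("pics/e_wrist.png",im[:,:,::-1]);pickle.dump(m,open("d_m.pkl","wb"))
E
```

```text
t: 3.0
tool_pos: [0.4852, -0.165, 0.0786]
ee_rot: [-180.0, 0.2, -5.5]
force: [-0.5, -0.3, 0.9]
opening: 0.0849
slide cm [-0.12  0.01  0.16] spin -0.005 from [ 0.4852 -0.165   0.0786] [-1.7997e+02  1.6000e-01 -5.5200e+00] t 3.0 F [-0.54 -0.34  0.95] op 0.0849
```

View pics/e_wrist.png

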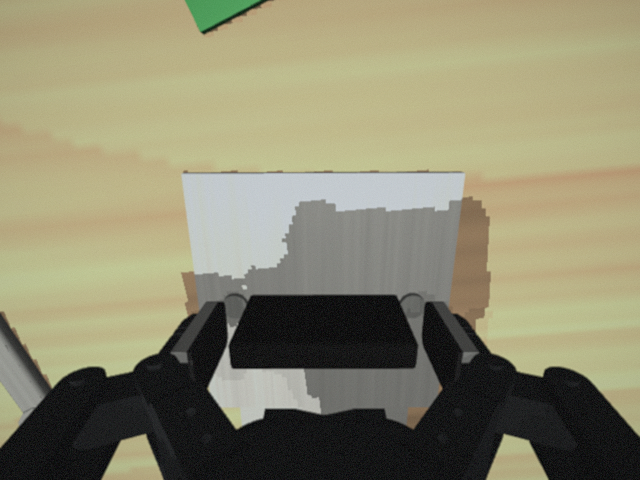

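The grip, at (232–416, 295–367), sits centred between the pads. I'm closing on its length, with the jaws along the cover's y. This tool cannot tilt, so the cover has to pivot about that axis in the pads.

```bash
python3 -m inch '[{"slide":[-0.1,0,0.15],"spin":0,"jaw":-1},{"slide":[-0.1,0,0.15],"spin":0,"jaw":-1},{"slide":[-0.1,0,0.15],"spin":0,"jaw":-1},{"slide":[-0.1,0,0.15],"spin":0,"jaw":-1},{"slide":[-0.1,0,0.15],"spin":0,"jaw":-1}]' 25
python3 -m inch '[{"slide":[0,0,-0.5],"spin":0,"jaw":-1},{"slide":[0,0,-1],"spin":0,"jaw":-1},{"slide":[0,0,-2],"spin":0,"jaw":-1},{"slide":[0,0,-3],"spin":0,"jaw":-1},{"slide":[0,0,-4.5],"spin":0,"jaw":-1},{"slide":[0,0,-6],"spin":0,"jaw":-1},{"slide":[0,0,-8],"spin":0,"jaw":-1},{"slide":[0,0,-8],"spin":0,"jaw":-1}]'
python3 - <<'E'
from h import *
import pickle
o=arm.get_obs()
m=camera_model("wrist");im=grab_frame("wrist");s=grab_frame("side")
cv2.imwrite("pics/f_wrist.png",im[:,:,::-1]);cv2.imwrite("pics/f_side.png",cv2.resize(s[150:330,180:420,::-1],None,fx=3,fy=3))
print(o["force"],o["tool_pos"],o["opening"])
E
```

```text
t: 3.68
tool_pos: [0.4851, -0.165, 0.0783]
ee_rot: [-180.0, 0.0, -5.5]
force: [-0.8, 0.5, 5.0]
opening: 0.0695
t: 4.68
tool_pos: [0.4865, -0.1654, 0.1604]
ee_rot: [179.9, -0.2, -5.5]
force: [0.6, 0.8, -1.5]
opening: 0.0695
[ 0.56721838  0.83202588 -1.49520759] [ 0.48650743 -0.16539487  0.16036443] 0.06945885686598499
```

View pics/f_wrist.png

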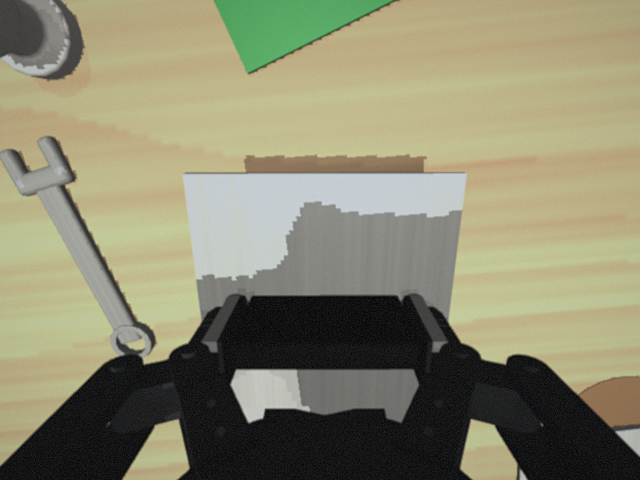

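View pics/f_side.png

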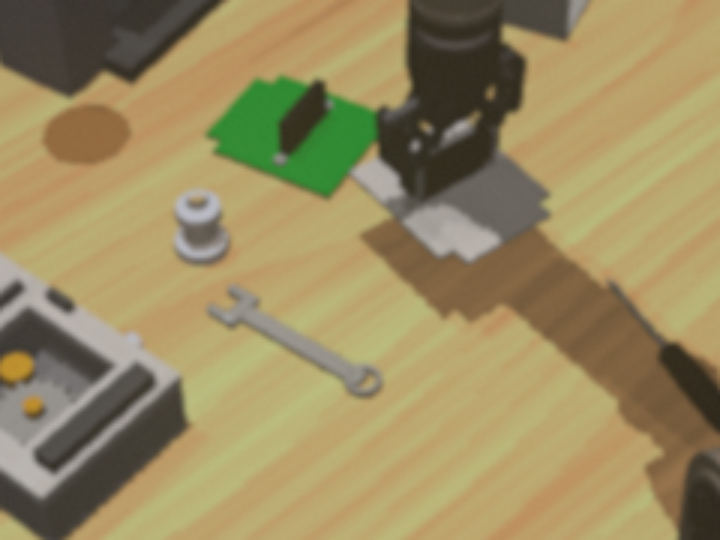

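The cover is lifted and still flat: its far edge is at row 173, as before, and nothing else was disturbed. Next I move to the near side of the drive.

```bash
python3 -c "
from h import *
go([.42,.189,.205],8.2)"
```

```text
slide cm [ -9.88 -34.62  -4.66] spin -0.24 from [ 0.485  -0.1651  0.1584] [ 1.80e+02  2.00e-02 -5.52e+00] t 4.775 F [ 0.89  0.48 -1.72] op 0.0696
```

```bash
python3 -m inch '[{"slide":[-0.5,-1,-1.5],"spin":0,"jaw":-1},{"slide":[-1.2,-3.5,-3],"spin":-0.02,"jaw":-1},{"slide":[-2,-7,-4.6],"spin":-0.05,"jaw":-1},{"slide":[-3,-10.5,-4.6],"spin":-0.08,"jaw":-1},{"slide":[-4,-14,-4.6],"spin":-0.11,"jaw":-1},{"slide":[-5,-17.5,-4.6],"spin":-0.14,"jaw":-1},{"slide":[-6,-21,-4.6],"spin":-0.16,"jaw":-1},{"slide":[-7,-24.5,-4.6],"spin":-0.18,"jaw":-1},{"slide":[-8,-28,-4.6],"spin":-0.2,"jaw":-1},{"slide":[-9,-31.5,-4.6],"spin":-0.22,"jaw":-1},{"slide":[-9.6,-33.5,-4.6],"spin":-0.24,"jaw":-1},{"slide":[-9.9,-34.6,-4.6],"spin":-0.24,"jaw":-1},{"slide":[-9.9,-34.6,-4.6],"spin":-0.24,"jaw":-1},{"slide":[-9.9,-34.6,-4.6],"spin":-0.24,"jaw":-1}]'
python3 - <<'E'
from h import *
import pickle
o=arm.get_obs()
m=camera_model("wrist");im=grab_frame("wrist");s=grab_frame("top")
cv2.imwrite("pics/g_wrist.png",im[:,:,::-1]);cv2.imwrite("pics/g_top.png",cv2.resize(s[60:300,80:340,::-1],None,fx=2.3,fy=2.3))
pickle.dump((m,o),open("g.pkl","wb"))
print(o["force"],o["tool_pos"],o["opening"])
E
```

```text
t: 6.52
tool_pos: [0.4201, 0.1875, 0.2042]
ee_rot: [179.9, 0.1, 8.1]
force: [-0.3, -0.4, -2.0]
opening: 0.0698
[-0.29000436 -0.44489416 -1.99395497] [0.42006367 0.18746573 0.20420674] 0.06981702498593138
```

View pics/g_wrist.png

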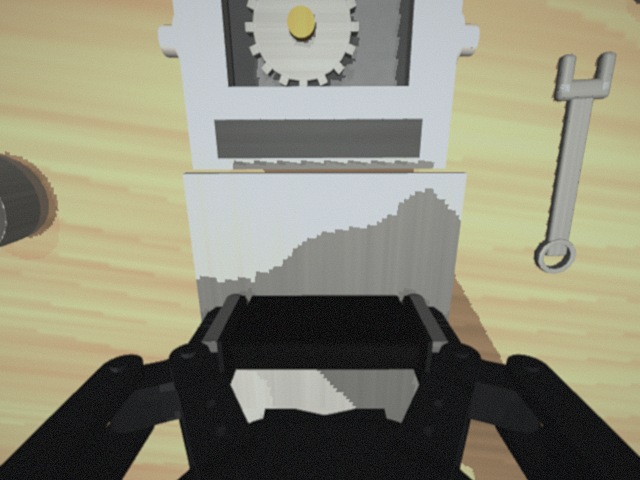

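View pics/g_top.png

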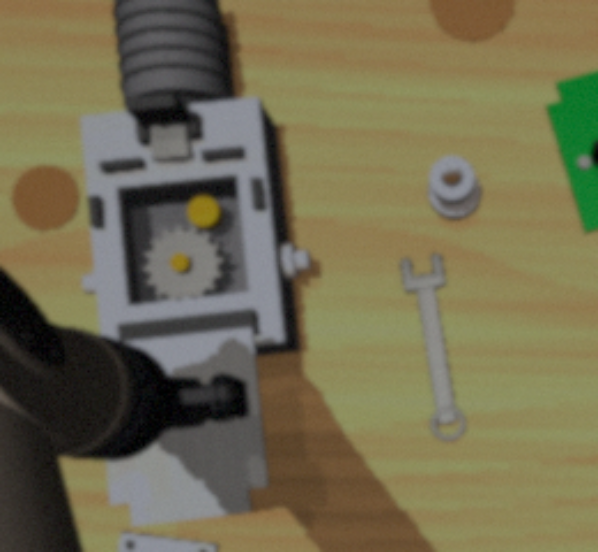

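Run:
```python
from h import *
import pickle
m,o=pickle.load(open("g.pkl","rb"))
d=[.56809073,.21065463,.14301971]
c,s=np.cos(d[2]),np.sin(d[2])
for q in [[-.095,.075,.07],[-.095,-.075,.07],[-.0675,.05,.085],[-.0675,-.05,.085],[-.0875,.05,.085],[-.0875,-.05,.085],[0,.075,.07],[0,-.075,.07]]:
    print(q,proj(m,[d[0]+c*q[0]-s*q[1],d[1]+s*q[0]+c*q[1],q[2]]).round(1))
im=cv2.imread("pics/g_wrist.png")
cv2.imwrite("pics/g_crop.png",cv2.resize(im[60:190,160:480],None,fx=2.5,fy=2.5,interpolation=cv2.INTER_CUBIC))
```

```text
[-0.095, 0.075, 0.07] [[194.8 171.3]]
[-0.095, -0.075, 0.07] [[447. 171.]]
[-0.0675, 0.05, 0.085] [[225.7 121.8]]
[-0.0675, -0.05, 0.085] [[415.2 121.6]]
[-0.0875, 0.05, 0.085] [[229.  160.5]]
[-0.0875, -0.05, 0.085] [[412.2 160.3]]
[0, 0.075, 0.07] [[172.7 -17.9]]
[0, -0.075, 0.07] [[467.6 -18.2]]
```

View pics/g_crop.png

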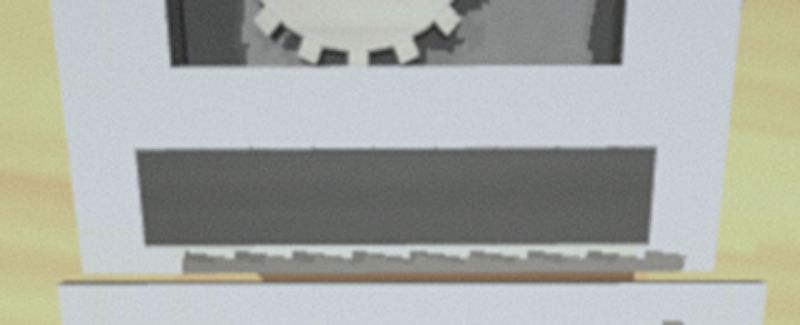

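Against the wrist view, the drive lies 1.3 mm farther in x and 1.2 mm farther in y than the top fit gave: (0.5692, 0.2120), yaw 8.2°. Next I lower the cover's far part onto the lip's roof, at TCP z ≈ 0.163, to swing it up in the pads.

```bash
python3 -m inch '[{"slide":[0.6,-0.15,1],"spin":0,"jaw":-1},{"slide":[1.2,-0.3,2],"spin":0,"jaw":-1},{"slide":[1.2,-0.3,3],"spin":0,"jaw":-1},{"slide":[1.2,-0.3,3.5],"spin":0,"jaw":-1},{"slide":[1.2,-0.3,3.9],"spin":0,"jaw":-1},{"slide":[1.2,-0.3,4.2],"spin":0,"jaw":-1},{"slide":[1.2,-0.3,4.4],"spin":0,"jaw":-1},{"slide":[1.2,-0.3,4.6],"spin":0,"jaw":-1},{"slide":[1.2,-0.3,4.6],"spin":0,"jaw":-1}]' 25
python3 - <<'E'
from h import *
o=arm.get_obs()
im=grab_frame("wrist");s=grab_frame("side")
cv2.imwrite("pics/h_wrist.png",im[:,:,::-1]);cv2.imwrite("pics/h_side.png",cv2.resize(s[200:350,100:300,::-1],None,fx=3.6,fy=3.6))
print(o["force"],o["wrist_torque"],o["tool_pos"],o["opening"],o["ee_rot"])
E
```

```text
t: 7.75
tool_pos: [0.4307, 0.1924, 0.1589]
ee_rot: [179.9, 0.1, 8.1]
force: [-4.4, -1.5, 5.2]
opening: 0.0697
[-4.40257646 -1.51780507  5.16199022] [-0.13146048  0.61514419 -0.02268268] [0.43072719 0.19237874 0.15885098] 0.06973595558184355 [1.79920326e+02 1.14329714e-01 8.12030330e+00]
```

View pics/h_wrist.png

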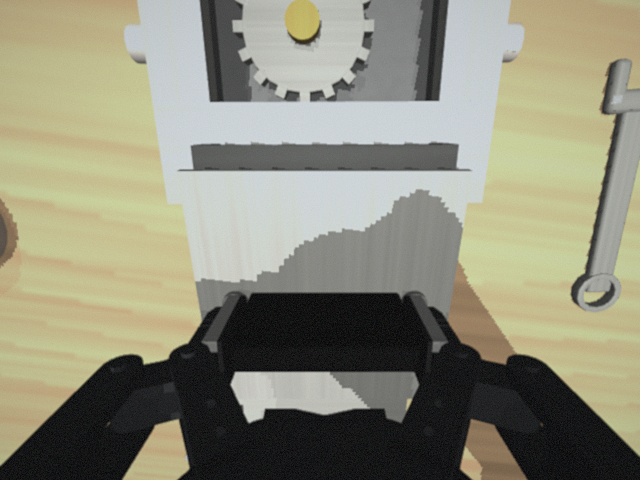

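View pics/h_side.png

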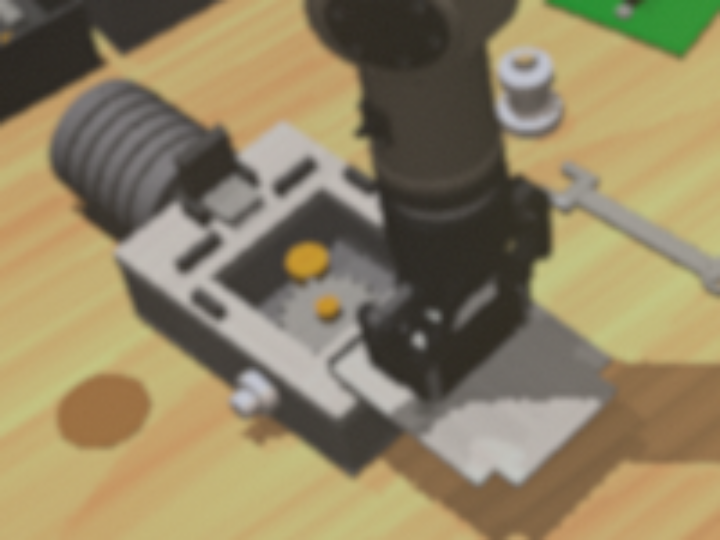

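It pivots: the far edge has widened from 282 to 294 px, which is a rise of about 6 mm, at about 7 N contact. I keep going slowly with a 20 N grip.

```bash
python3 -m inch '[{"slide":[0,0,0.15],"spin":0,"jaw":-1},{"slide":[0,0,0.3],"spin":0,"jaw":-1},{"slide":[0,0,0.45],"spin":0,"jaw":-1},{"slide":[0,0,0.6],"spin":0,"jaw":-1},{"slide":[0,0,0.75],"spin":0,"jaw":-1},{"slide":[0,0,0.85],"spin":0,"jaw":-1},{"slide":[0,0,0.95],"spin":0,"jaw":-1},{"slide":[0,0,0.95],"spin":0,"jaw":-1}]' 20
python3 - <<'E'
from h import *
o=arm.get_obs()
im=grab_frame("wrist")
cv2.imwrite("pics/i_wrist.png",im[:,:,::-1])
print(o["force"],o["wrist_torque"],o["tool_pos"],o["opening"],o["ee_rot"])
E
```

```text
t: 8.85
tool_pos: [0.4285, 0.1921, 0.1495]
ee_rot: [179.8, 0.4, 8.1]
force: [-7.9, -2.0, 6.3]
opening: 0.0693
[-7.90403455 -2.04119543  6.26855509] [-0.17650669  1.28068409 -0.00949384] [0.42850071 0.19211502 0.1494503 ] 0.06926024998326154 [179.82654265   0.37406812   8.1473782 ]
```

View pics/i_wrist.png

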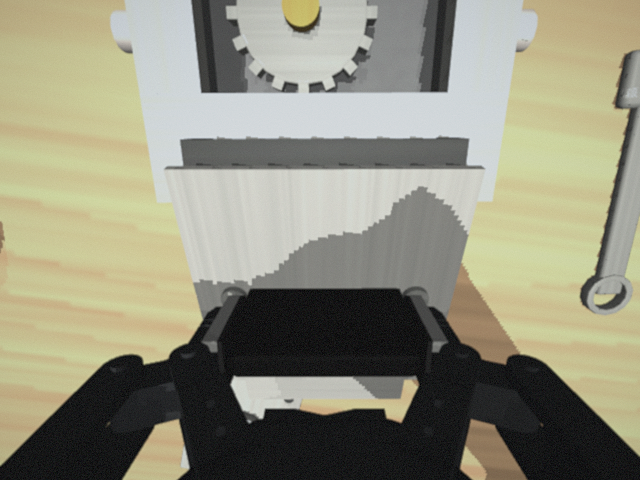

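```bash
python3 -m inch '[{"slide":[-0.1,0,-0.4],"spin":0,"jaw":-1},{"slide":[-0.2,0,-1.2],"spin":0,"jaw":-1},{"slide":[-0.2,0,-2.2],"spin":0,"jaw":-1},{"slide":[-0.2,0,-3.3],"spin":0,"jaw":-1},{"slide":[-0.2,0,-4],"spin":0,"jaw":-1},{"slide":[-0.2,0,-4],"spin":0,"jaw":-1}]' 30
python3 - <<'E'
from h import *
import pickle
o=arm.get_obs()
m=camera_model("wrist");im=grab_frame("wrist")
pickle.dump((m,o),open("j.pkl","wb"))
s=grab_frame("side")
cv2.imwrite("pics/j_side.png",cv2.resize(s[200:350,100:300,::-1],None,fx=3.6,fy=3.6))
cv2.imwrite("pics/j_wrist.png",im[:,:,::-1])
print(o["force"],o["wrist_torque"],o["tool_pos"],o["opening"],o["ee_rot"])
E
```

```text
t: 9.65
tool_pos: [0.4272, 0.1921, 0.1902]
ee_rot: [179.8, 0.3, 8.1]
force: [0.8, 0.2, -2.1]
opening: 0.0695
[ 0.77838347  0.2412722  -2.06450881] [-0.02046314 -0.06892656  0.03217867] [0.4272066  0.19214385 0.19019157] 0.06946984082496747 [179.83990672   0.2826963    8.13616269]
```

View pics/j_wrist.png

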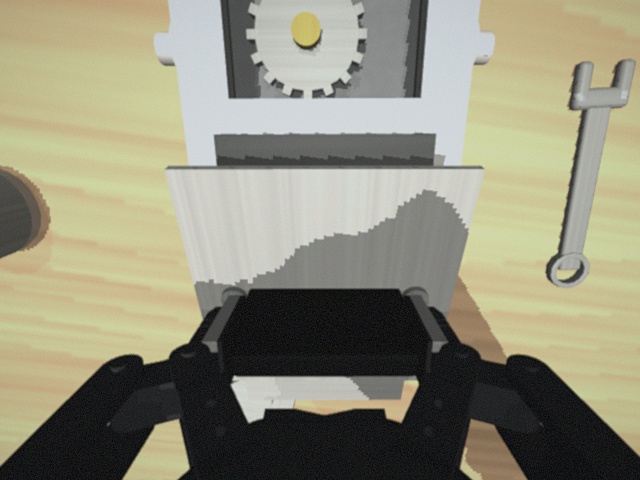

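View pics/j_side.png

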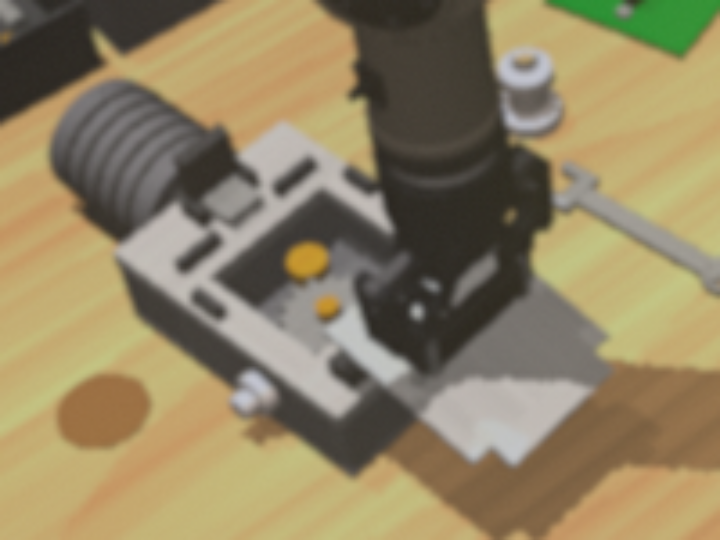

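```bash
cat >> h.py <<'E'
def covfit(m,o,far,tongue_row=None,grip_row=None,yaw0=0.0):
    R=Ro.from_euler("xyz",o["ee_rot"],degrees=True).as_matrix()@np.diag([1,-1,-1])
    P=[[.062,.06,.004],[.062,-.06,.004],[-.08,0,.004],[-.006,0,.044]]
    def w(p):
        Rc=Ro.from_euler("ZY",[p[3],-p[2]]).as_matrix()
        L=np.array(P)@Rc.T+[p[0],p[4],p[1]]
        return L@R.T+o["tool_pos"]
    def f(p):
        q=proj(m,w(p)); r=list((q[:2]-np.array(far)).ravel())
        if tongue_row: r.append(q[2,1]-tongue_row)
        if grip_row: r.append(q[3,1]-grip_row)
        return np.array(r)
    r=least_squares(f,[0,-.078,0.1,0,0],x_scale=[.01,.01,.1,.1,.01]); return r.x,r.fun
E
python3 - <<'E'
from h import *
import pickle
m,o=pickle.load(open("g.pkl","rb"))
print(covfit(m,o,[(184.5,173),(466,173)],None,369))
m,o=pickle.load(open("j.pkl","rb"))
print(covfit(m,o,[(166,167.5),(484,167)],399.5,376.5))
print(covfit(m,o,[(166,167.5),(484,167)],None,376.5))
im=cv2.imread("pics/j_wrist.png")
cv2.imwrite("pics/j_crop.png",cv2.resize(im[270:420,190:460],None,fx=2.9,fy=2.9,interpolation=cv2.INTER_CUBIC))
E
```

```text
(array([-0.00118254, -0.08046976,  0.00590609,  0.00055235, -0.00040615]), array([-8.52651283e-14, -2.84217094e-14, -1.70530257e-13,  2.84217094e-14,
       -5.68434189e-14]))
(array([ 0.00529612, -0.07764313,  0.22548086,  0.00210949, -0.00034378]), array([-0.13808015,  0.10930609,  0.13796834,  0.10911624,  0.11312106,
       -0.29135894]))
(array([ 0.00520391, -0.07736154,  0.21865542,  0.00210997, -0.00034426]), array([ 2.55795385e-13,  1.42108547e-13, -5.68434189e-14,  2.84217094e-14,
       -5.68434189e-14]))
```

View pics/j_crop.png

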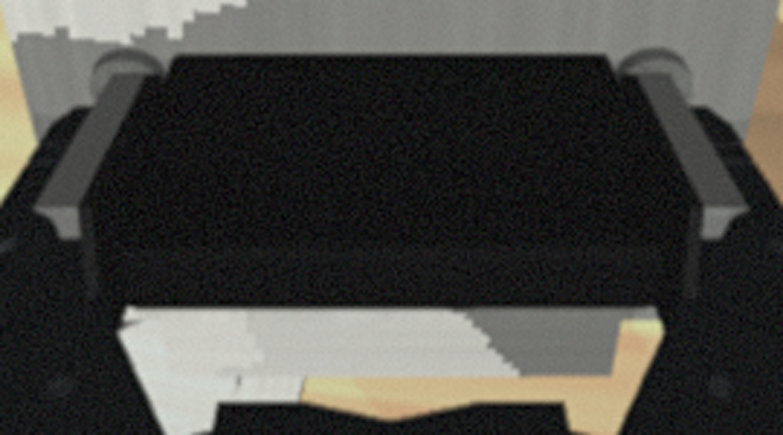

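The tilt holds, about 0.225 rad by fit, with residuals under 0.3 px. I check the drive's lateral position again in this picture, because the cheeks leave only 2 mm.

Run:
```python
from h import *
im=cv2.imread("pics/j_wrist.png")
cv2.imwrite("pics/j_crop2.png",cv2.resize(im[0:175,150:500],None,fx=2.28,fy=2.28,interpolation=cv2.INTER_CUBIC))
```

```text
(no output)
```

View pics/j_crop2.png

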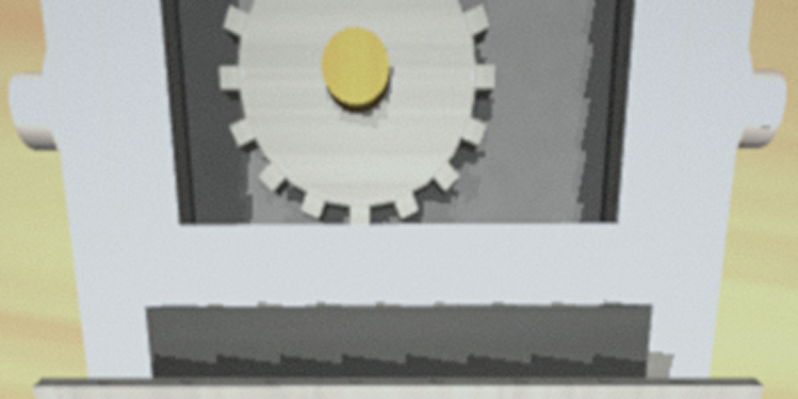

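Run:
```python
from h import *
import pickle
def loc(m,D,uv,z):
    p=ray(m,uv,z)[:2]-D[:2];c,s=np.cos(D[2]),np.sin(D[2]);return np.array([c*p[0]+s*p[1],-s*p[0]+c*p[1]])*1000
D=[.5692,.2120,.143]
m,o=pickle.load(open("g.pkl","rb"))
print("g lip",loc(m,D,(214.4,119.2),.085),loc(m,D,(422.4,119.2),.085),"open",loc(m,D,(228,86.5),.07),loc(m,D,(409,86.5),.07))
m,o=pickle.load(open("j.pkl","rb"))
print("j lip",loc(m,D,(214,134.6),.085),loc(m,D,(436,133.8),.085),"open",loc(m,D,(228.9,97.4),.07),loc(m,D,(420.6,97.4),.07))
print("j rim sides",loc(m,D,(187.5,163),.07),loc(m,D,(462.5,163),.07))
c,s=np.cos(.143),np.sin(.143)
for q in ([10.7,.3,207.4],[10.7,.3,167.4],[-7.3,.3,167.4]):
    go([D[0]+(c*q[0]-s*q[1])/1e3,D[1]+(s*q[0]+c*q[1])/1e3,q[2]/1e3],8.1)
```

```text
g lip [-67.50791051  54.65751474] [-67.60919944 -54.88684281] open [-50.03989437  50.0098898 ] [-50.12758912 -50.0837208 ]
j lip [-67.77173311  54.63292371] [-67.44958851 -54.84311548] open [-49.5962203   49.67614376] [-49.62307278 -49.76877142]
j rim sides [-82.91594115  75.31767375] [-83.02044827 -75.76195854]
slide cm [15.46  0.   -1.91] spin 0.001 from [0.4266 0.1919 0.1894] [179.82   0.39   8.14] t 9.75 F [ 0.48  0.21 -3.09] op 0.0695
slide cm [ 1.548e+01 -1.000e-02  2.090e+00] spin 0.001 from [0.4266 0.1919 0.1894] [179.82   0.39   8.14] t 9.75 F [ 0.48  0.21 -3.09] op 0.0695
slide cm [ 1.368e+01 -1.000e-02  2.100e+00] spin 0.001 from [0.4266 0.1919 0.1894] [179.82   0.39   8.14] t 9.75 F [ 0.48  0.21 -3.09] op 0.0695
```

The lip's edge comes out at x = −67.5 and the opening at y = ±50, so the drive pose is good to about 0.3 mm. I move in above and look before lowering.

```bash
python3 -m inch '[{"slide":[0.5,0,-1],"spin":0,"jaw":-1},{"slide":[2,0,-1.9],"spin":0,"jaw":-1},{"slide":[4,0,-1.9],"spin":0,"jaw":-1},{"slide":[6,0,-1.9],"spin":0,"jaw":-1},{"slide":[8,0,-1.9],"spin":0,"jaw":-1},{"slide":[10,0,-1.9],"spin":0,"jaw":-1},{"slide":[12,0,-1.9],"spin":0,"jaw":-1},{"slide":[14,0,-1.9],"spin":0,"jaw":-1},{"slide":[15.2,0,-1.9],"spin":0,"jaw":-1},{"slide":[15.45,0,-1.9],"spin":0,"jaw":-1},{"slide":[15.45,0,-1.9],"spin":0,"jaw":-1}]' 30
python3 - <<'E'
from h import *
import pickle
o=arm.get_obs()
m=camera_model("wrist");im=grab_frame("wrist")
pickle.dump((m,o),open("k.pkl","wb"))
cv2.imwrite("pics/k_wrist.png",im[:,:,::-1])
c,s=np.cos(.143),np.sin(.143);D=[.5692,.2120]
for q in ([10.7,.3,167.4],[-7.3,.3,167.4]):
    go([D[0]+(c*q[0]-s*q[1])/1e3,D[1]+(s*q[0]+c*q[1])/1e3,q[2]/1e3],8.1)
E
```

```text
t: 11.12
tool_pos: [0.5792, 0.2138, 0.2072]
ee_rot: [179.8, 0.4, 8.2]
force: [-0.1, -0.2, -3.0]
opening: 0.0695
slide cm [ 0.1  -0.    3.98] spin 0.001 from [0.579  0.2138 0.2073] [179.81   0.44   8.16] t 11.175 F [-0.36  0.37 -1.36] op 0.0694
slide cm [-1.7 -0.   4. ] spin 0.001 from [0.579  0.2138 0.2073] [179.81   0.44   8.16] t 11.175 F [-0.36  0.37 -1.36] op 0.0694
```

View pics/k_wrist.png

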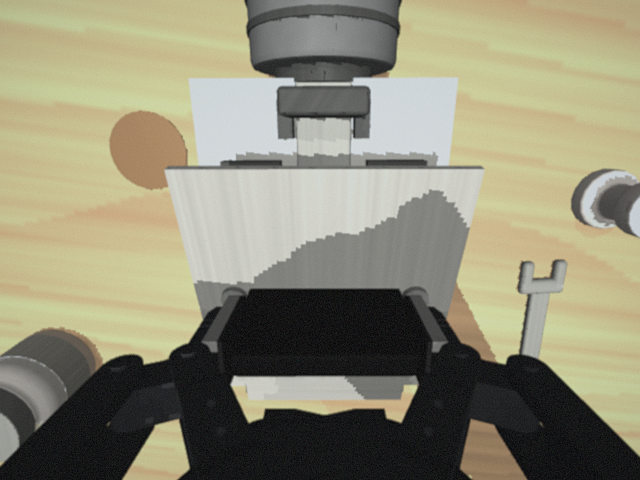

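The same tilt is held, and it is centred on the bolt tab at (324,100). Now down to just above the rim, then in under the lip.

```bash
python3 -m inch '[{"slide":[0.1,0,1],"spin":0,"jaw":-1},{"slide":[0.1,0,2],"spin":0,"jaw":-1},{"slide":[0.1,0,2.8],"spin":0,"jaw":-1},{"slide":[0.1,0,3.4],"spin":0,"jaw":-1},{"slide":[0.1,0,3.8],"spin":0,"jaw":-1},{"slide":[0.1,0,4],"spin":0,"jaw":-1},{"slide":[0.1,0,4],"spin":0,"jaw":-1}]' 30
python3 - <<'E'
from h import *
o=arm.get_obs()
im=grab_frame("wrist");s=grab_frame("side")
cv2.imwrite("pics/l_wrist.png",im[:,:,::-1]);cv2.imwrite("pics/l_side.png",cv2.resize(s[200:350,100:300,::-1],None,fx=3.6,fy=3.6))
c,s=np.cos(.143),np.sin(.143);D=[.5692,.2120]
for q in ([10.7,.3,166.4],[-7.3,.3,166.4]):
    go([D[0]+(c*q[0]-s*q[1])/1e3,D[1]+(s*q[0]+c*q[1])/1e3,q[2]/1e3],8.1)
E
```

```text
t: 12.05
tool_pos: [0.5798, 0.2138, 0.1673]
ee_rot: [179.8, 0.4, 8.2]
force: [-0.3, 0.8, -1.3]
opening: 0.0696
slide cm [-0.02  0.    0.11] spin 0.001 from [0.5799 0.2139 0.1675] [179.81   0.41   8.16] t 12.15 F [ 0.27  0.51 -1.6 ] op 0.0699
slide cm [-1.82  0.    0.13] spin 0.001 from [0.5799 0.2139 0.1675] [179.81   0.41   8.16] t 12.15 F [ 0.27  0.51 -1.6 ] op 0.0699
```

View pics/l_side.png

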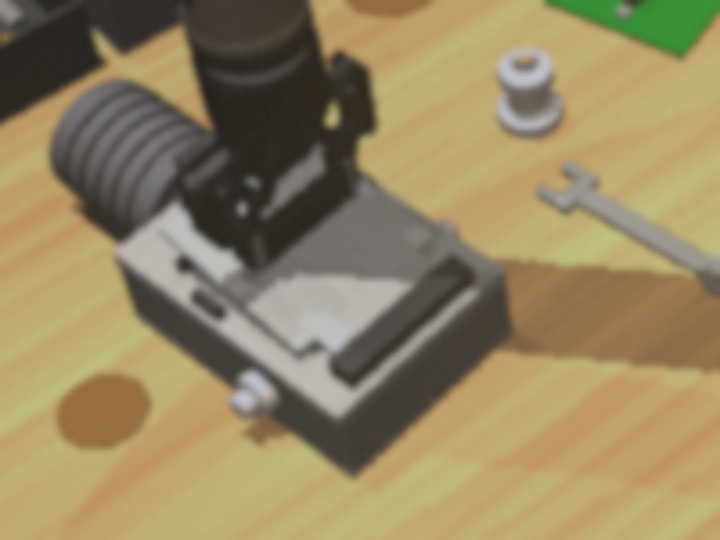

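View pics/l_wrist.png

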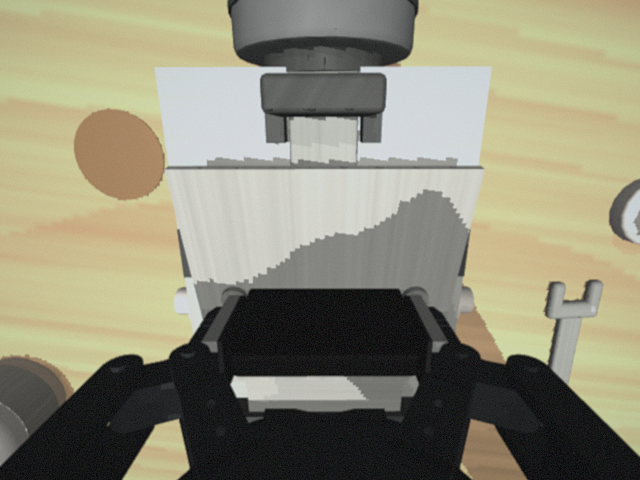

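The tongue end is just inside the lip's edge and still clear of the rim. Now slide it in.

```bash
python3 -m inch '[{"slide":[-0.1,0,0.1],"spin":0,"jaw":-1},{"slide":[-0.4,0,0.1],"spin":0,"jaw":-1},{"slide":[-0.7,0,0.12],"spin":0,"jaw":-1},{"slide":[-1,0,0.12],"spin":0,"jaw":-1},{"slide":[-1.3,0,0.13],"spin":0,"jaw":-1},{"slide":[-1.6,0,0.13],"spin":0,"jaw":-1},{"slide":[-1.8,0,0.13],"spin":0,"jaw":-1},{"slide":[-1.8,0,0.13],"spin":0,"jaw":-1}]' 30
python3 - <<'E'
from h import *
import pickle
o=arm.get_obs();m=camera_model("wrist")
im=grab_frame("wrist");s=grab_frame("side")
pickle.dump((m,o),open("m.pkl","wb"))
cv2.imwrite("pics/m_wrist.png",im[:,:,::-1]);cv2.imwrite("pics/m_side.png",cv2.resize(s[200:350,100:300,::-1],None,fx=3.6,fy=3.6))
c,s=np.cos(.143),np.sin(.143);D=[.5692,.2120]
for q in ([-7.3,.3,166.4],):
    go([D[0]+(c*q[0]-s*q[1])/1e3,D[1]+(s*q[0]+c*q[1])/1e3,q[2]/1e3],8.1)
E
```

```text
t: 13.15
tool_pos: [0.5621, 0.2114, 0.1665]
ee_rot: [179.8, 0.4, 8.2]
force: [0.5, 1.2, -2.7]
opening: 0.0696
slide cm [-0.03  0.01  0.  ] spin 0.001 from [0.5622 0.2114 0.1664] [179.82   0.4    8.16] t 13.25 F [ 0.95  0.51 -1.9 ] op 0.0695
```

View pics/m_side.png

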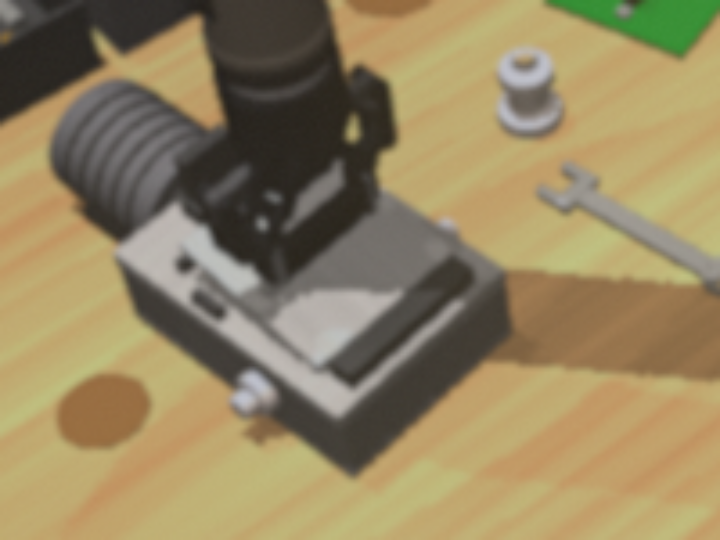

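View pics/m_wrist.png

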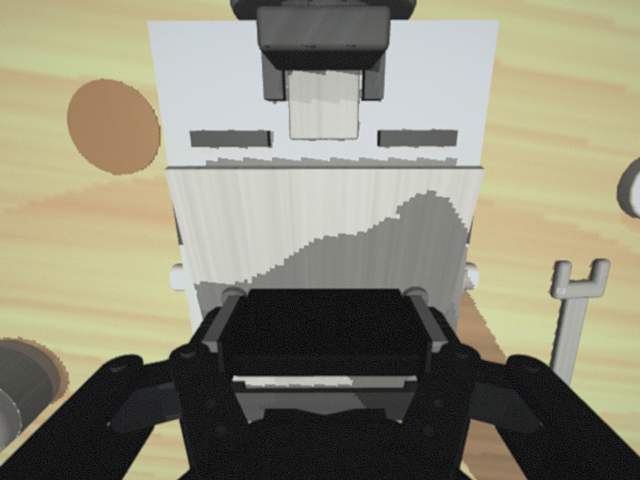

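The tongue is under the lip with no contact force, and the stops at (230,138) and (417,138) are centred ahead of the free edge at row 168. I swing down along the arc about the tongue, first half.

```bash
python3 -m inch '[{"slide":[0.05,0,0.1],"spin":0,"jaw":-1},{"slide":[0.12,0,0.2],"spin":0,"jaw":-1},{"slide":[0.18,0,0.3],"spin":0,"jaw":-1},{"slide":[0.25,0,0.4],"spin":0,"jaw":-1},{"slide":[0.31,0,0.5],"spin":0,"jaw":-1},{"slide":[0.37,0,0.6],"spin":0,"jaw":-1},{"slide":[0.43,0,0.7],"spin":0,"jaw":-1},{"slide":[0.48,0,0.8],"spin":0,"jaw":-1},{"slide":[0.5,0,0.84],"spin":0,"jaw":-1},{"slide":[0.5,0,0.84],"spin":0,"jaw":-1}]' 20
python3 - <<'E'
from h import *
import pickle
o=arm.get_obs();m=camera_model("wrist")
im=grab_frame("wrist")
pickle.dump((m,o),open("n.pkl","wb"))
cv2.imwrite("pics/n_wrist.png",im[:,:,::-1])
c,s=np.cos(.143),np.sin(.143);D=[.5692,.2120]
for q in ([1.2,.3,148.5],):
    go([D[0]+(c*q[0]-s*q[1])/1e3,D[1]+(s*q[0]+c*q[1])/1e3,q[2]/1e3],8.1)
E
```

```text
t: 14.5
tool_pos: [0.5672, 0.2121, 0.158]
ee_rot: [179.8, 0.4, 8.2]
force: [-0.8, -1.3, 2.3]
opening: 0.0696
slide cm [0.33 0.01 0.95] spin 0.001 from [0.5672 0.2121 0.158 ] [179.82   0.38   8.16] t 14.55 F [-1.69 -0.14  2.21] op 0.0698
```

View pics/n_wrist.png

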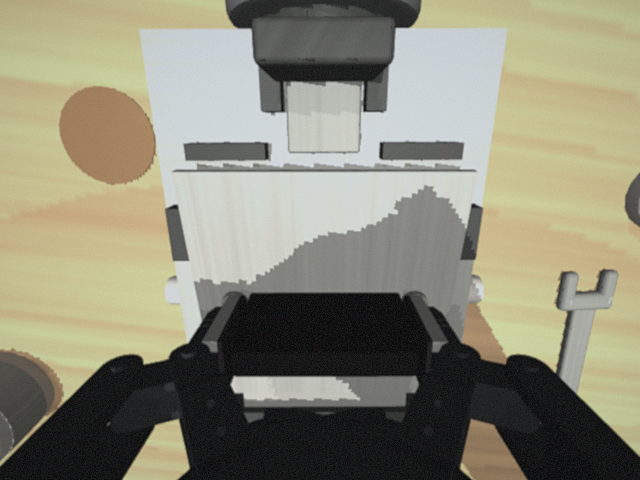

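```bash
python3 -m inch '[{"slide":[0.05,0,0.1],"spin":0,"jaw":-1},{"slide":[0.1,0,0.2],"spin":0,"jaw":-1},{"slide":[0.15,0,0.3],"spin":0,"jaw":-1},{"slide":[0.2,0,0.4],"spin":0,"jaw":-1},{"slide":[0.24,0,0.5],"spin":0,"jaw":-1},{"slide":[0.28,0,0.6],"spin":0,"jaw":-1},{"slide":[0.32,0,0.7],"spin":0,"jaw":-1},{"slide":[0.34,0,0.75],"spin":0,"jaw":-1},{"slide":[0.34,0,0.75],"spin":0,"jaw":-1}]' 20
python3 - <<'E'
from h import *
import pickle
o=arm.get_obs();m=camera_model("wrist")
im=grab_frame("wrist")
pickle.dump((m,o),open("p.pkl","wb"))
cv2.imwrite("pics/p_wrist.png",im[:,:,::-1])
c,s=np.cos(.143),np.sin(.143);D=[.5692,.2120]
for q in ([1.2,.3,148.5],):
    go([D[0]+(c*q[0]-s*q[1])/1e3,D[1]+(s*q[0]+c*q[1])/1e3,q[2]/1e3],8.1)
E
```

```text
t: 15.68
tool_pos: [0.5708, 0.2126, 0.1506]
ee_rot: [179.8, 0.3, 8.2]
force: [0.6, -0.1, 3.1]
opening: 0.0693
slide cm [-0.05  0.01  0.22] spin 0.001 from [0.5709 0.2126 0.1507] [179.83   0.33   8.16] t 15.725 F [ 0.64 -0.54  2.64] op 0.0694
```

View pics/p_wrist.png

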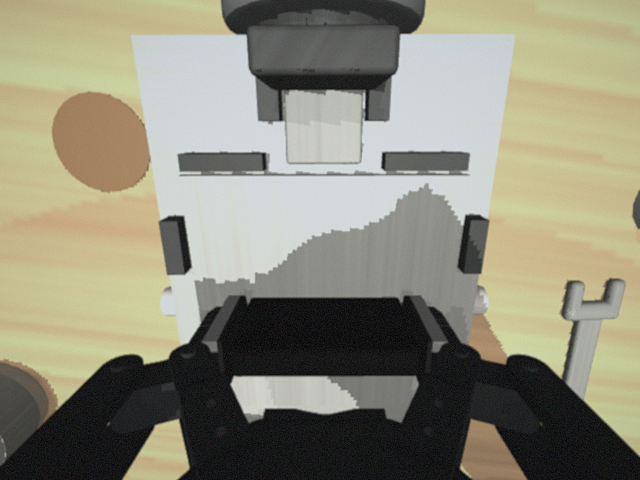

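```bash
python3 -m inch '[{"slide":[0,0,0.1],"spin":0,"jaw":-1},{"slide":[0,0,0.2],"spin":0,"jaw":-1},{"slide":[0,0,0.3],"spin":0,"jaw":-1},{"slide":[0,0,0.3],"spin":0,"jaw":-1}]' 20
python3 - <<'E'
from h import *
import pickle
o=arm.get_obs();m=camera_model("wrist")
im=grab_frame("wrist")
pickle.dump((m,o),open("q.pkl","wb"))
cv2.imwrite("pics/q_wrist.png",im[:,:,::-1])
c,s=np.cos(.143),np.sin(.143);D=[.5692,.2120]
for q in ([1.2,.3,148.5],):
    go([D[0]+(c*q[0]-s*q[1])/1e3,D[1]+(s*q[0]+c*q[1])/1e3,q[2]/1e3],8.1)
print(o['wrist_torque'])
E
```

```text
t: 16.23
tool_pos: [0.5718, 0.2127, 0.1481]
ee_rot: [179.9, 0.2, 8.1]
force: [4.0, -0.6, 3.8]
opening: 0.0696
slide cm [-0.15 -0.   -0.04] spin 0.001 from [0.5718 0.2127 0.1481] [179.85   0.2    8.14] t 16.275 F [3.58 0.17 3.92] op 0.0694
[ 0.06052917 -0.33608392  0.02343116]
```

View pics/q_wrist.png

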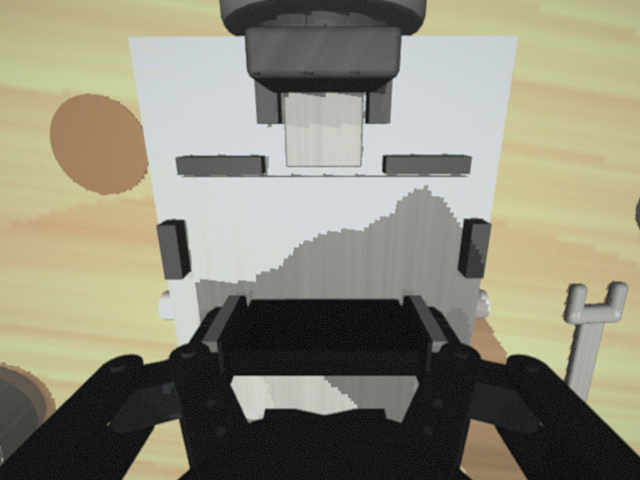

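```bash
python3 -m inch '[{"slide":[0.1,0,0.05],"spin":0,"jaw":-1},{"slide":[0.1,0,0.15],"spin":0,"jaw":-1},{"slide":[0.1,0,0.25],"spin":0,"jaw":-1},{"slide":[0.1,0,0.25],"spin":0,"jaw":-1}]' 20
python3 - <<'E'
from h import *
import pickle
o=arm.get_obs();m=camera_model("wrist")
im=grab_frame("wrist")
pickle.dump((m,o),open("r.pkl","wb"))
cv2.imwrite("pics/r_wrist.png",im[:,:,::-1])
cv2.imwrite("pics/r_crop.png",cv2.resize(im[130:310,150:500,::-1],None,fx=2.28,fy=2.28,interpolation=cv2.INTER_CUBIC))
c,s=np.cos(.143),np.sin(.143);D=[.5692,.2120]
for q in ([1.2,.3,148.5],):
    go([D[0]+(c*q[0]-s*q[1])/1e3,D[1]+(s*q[0]+c*q[1])/1e3,q[2]/1e3],8.1)
print(o['wrist_torque'])
E
```

```text
t: 16.77
tool_pos: [0.5723, 0.2128, 0.1469]
ee_rot: [179.8, 0.3, 8.1]
force: [-1.9, -2.7, 13.4]
opening: 0.0695
slide cm [-0.2   0.   -0.16] spin 0.0 from [0.5723 0.2128 0.1469] [179.82   0.26   8.12] t 16.825 F [-1.64 -2.54 13.39] op 0.0696
[-0.09635719  0.82661737  0.02588622]
```

View pics/r_crop.png

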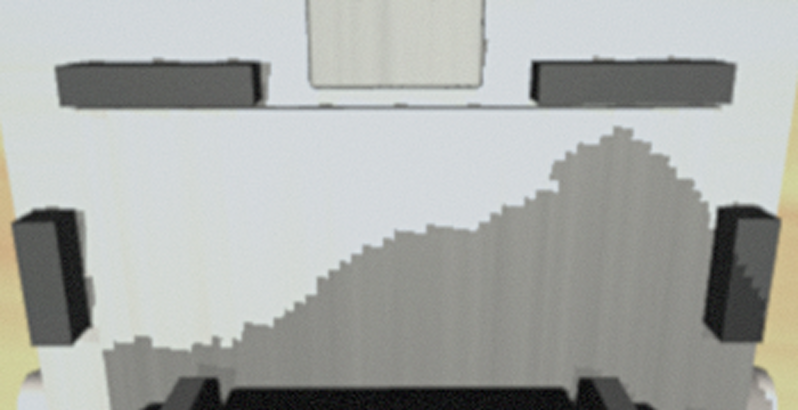

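The force jumped to 13 N and the free edge is 283 px wide, against 282 when flat. So the cover lies flat on the rim, inside stops and lugs. I ease off the pressure, open and back away upwards.

```bash
python3 -m inch '[{"slide":[0,0,-0.03],"spin":0,"jaw":-1},{"slide":[0,0,-0.03],"spin":0,"jaw":1},{"slide":[0,0,-0.03],"spin":0,"jaw":1},{"slide":[0,0,-0.03],"spin":0,"jaw":1},{"slide":[0,0,-0.03],"spin":0,"jaw":1},{"slide":[0,0,-0.5],"spin":0,"jaw":1},{"slide":[0,0,-1.5],"spin":0,"jaw":1},{"slide":[0,0,-3],"spin":0,"jaw":1},{"slide":[0,0,-5],"spin":0,"jaw":1},{"slide":[0,0,-7],"spin":0,"jaw":1},{"slide":[0,0,-7],"spin":0,"jaw":1}]' 20
python3 - <<'E'
from h import *
import pickle
o=arm.get_obs();m=camera_model("wrist")
im=grab_frame("wrist")
pickle.dump((m,o),open("s.pkl","wb"))
cv2.imwrite("pics/s_wrist.png",im[:,:,::-1])
print(o['tool_pos'],o['ee_rot'],o['joints'].round(1),o['force'])
E
```

```text
t: 18.2
tool_pos: [0.5738, 0.2137, 0.2197]
ee_rot: [179.9, -0.0, 8.1]
force: [0.2, -0.5, 0.0]
opening: 0.0857
[0.57382858 0.21372553 0.21966833] [ 1.79874771e+02 -2.40980012e-02  8.11195746e+00] [  -2.4   25.4  -29.1   98.1   14.    60.2 -118. ] [ 0.16848687 -0.45443006  0.02550983]
```

View pics/s_wrist.png

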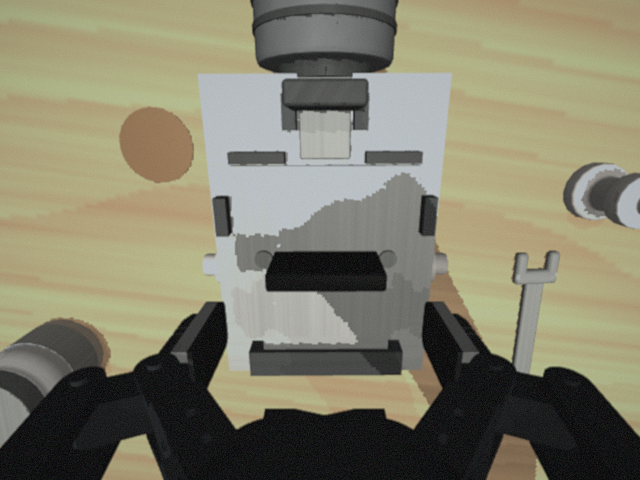

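The cover sits flat, with its tongue under the lip bar (row 357) and its edge at row 163 inside the stops. Next is the bolt: a quarter turn so the jaws open along the drive's x, over the tab at (326,95). A small turn first, to see which way the last joint goes.

```bash
python3 -m inch '[{"slide":[0,0,-1],"spin":-0.15,"jaw":1},{"slide":[0,0,-1],"spin":-0.15,"jaw":1}]'
python3 -c "
from h import *
o=arm.get_obs();print(o['joints'].round(1))
go([.6712,.2267,.225],98.2)"
```

```text
t: 18.5
tool_pos: [0.5731, 0.2133, 0.228]
ee_rot: [179.9, 0.1, 16.6]
force: [-1.0, -0.2, -0.8]
opening: 0.0852
[  -0.9   25.2  -31.    97.6   14.6   61.4 -109.9]
slide cm [9.78 1.52 0.28] spin -1.424 from [0.5731 0.2133 0.228 ] [1.7987e+02 1.5000e-01 1.6610e+01] t 18.5 F [-1.   -0.22 -0.82] op 0.0852
```

```bash
python3 -m inch '[{"slide":[1.2,0.2,0],"spin":-0.17,"jaw":0.2},{"slide":[2.4,0.4,0],"spin":-0.34,"jaw":0},{"slide":[3.6,0.6,0],"spin":-0.51,"jaw":0},{"slide":[4.8,0.8,0],"spin":-0.68,"jaw":0},{"slide":[6,0.95,0],"spin":-0.85,"jaw":0},{"slide":[7.2,1.1,0],"spin":-1.02,"jaw":0},{"slide":[8.4,1.3,0],"spin":-1.19,"jaw":0},{"slide":[9.4,1.45,0.2],"spin":-1.36,"jaw":0},{"slide":[9.78,1.52,0.28],"spin":-1.424,"jaw":0},{"slide":[9.78,1.52,0.28],"spin":-1.424,"jaw":0},{"slide":[9.78,1.52,0.28],"spin":-1.424,"jaw":0}]'
python3 - <<'E'
from h import *
import pickle
o=arm.get_obs();m=camera_model("wrist")
im=grab_frame("wrist")
pickle.dump((m,o),open("t.pkl","wb"))
cv2.imwrite("pics/t_wrist.png",im[:,:,::-1])
print(o['tool_pos'],o['ee_rot'],o['joints'].round(1),o['opening'])
c,s=np.cos(.143),np.sin(.143);D=[.5692,.2120]
for b in (0,4):
  for x in (97,109):
    for y in (-20,20):
      X=x-b; print(b,x,y,proj(m,[D[0]+(c*X-s*y)/1e3,D[1]+(s*X+c*y)/1e3,.122]).round(1)[0])
E
```

```text
t: 19.88
tool_pos: [0.6708, 0.2266, 0.2244]
ee_rot: [-179.8, 0.2, 98.1]
force: [-0.1, -1.0, 0.3]
opening: 0.0429
[0.67076541 0.22663361 0.22439242] [-1.79810799e+02  1.63722930e-01  9.81064628e+01] [  6.8  38.8 -45.7  82.8  28.5  70.6 -34.1] 0.04294177046220119
0 97 -20 [315.5 309.9]
0 97 20 [314.8 243.9]
0 109 -20 [336.4 309.9]
0 109 20 [337.2 243.9]
4 97 -20 [308.5 309.9]
4 97 20 [307.4 243.9]
4 109 -20 [329.4 309.9]
4 109 20 [329.7 243.9]
```

View pics/t_wrist.png

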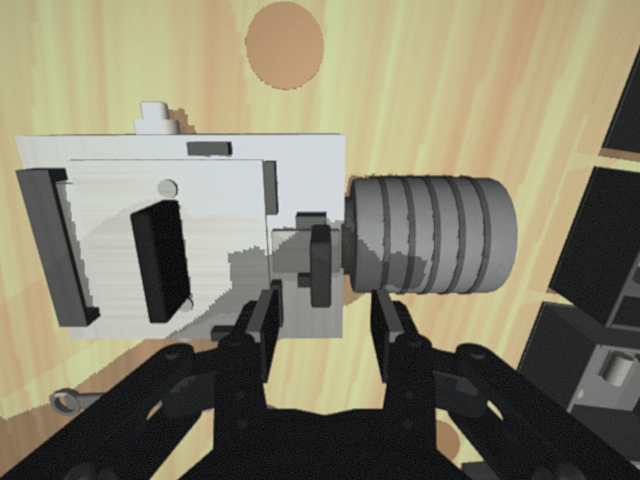

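The tab's top is at columns 311–331, so the bolt starts about 2.5 mm across and the tab's centre is at x ≈ 100.5 mm. I lower, keeping the fingertips above the motor's top at 89 mm, and pinch.

```bash
python3 -m inch '[{"slide":[0,-0.2,1.5],"spin":0,"jaw":0},{"slide":[0,-0.2,3],"spin":0,"jaw":0},{"slide":[0,-0.2,4.3],"spin":0,"jaw":0},{"slide":[0,-0.2,5.2],"spin":0,"jaw":0},{"slide":[0,-0.2,5.6],"spin":0,"jaw":0},{"slide":[0,-0.2,5.6],"spin":0,"jaw":0}]'
python3 - <<'E'
from h import *
o=arm.get_obs()
im=grab_frame("wrist")
cv2.imwrite("pics/u_wrist.png",im[:,:,::-1])
print(o['tool_pos'],o['ee_rot'],o['force'],o['opening'])
E
```

```text
t: 20.68
tool_pos: [0.6687, 0.2263, 0.1685]
ee_rot: [-179.8, 0.2, 98.1]
force: [0.1, -0.9, -0.0]
opening: 0.0426
[0.66872554 0.22625986 0.16852736] [-1.79829170e+02  1.61091727e-01  9.81306592e+01] [ 0.13953591 -0.92002095 -0.02930682] 0.04260802268388704
```

View pics/u_wrist.png

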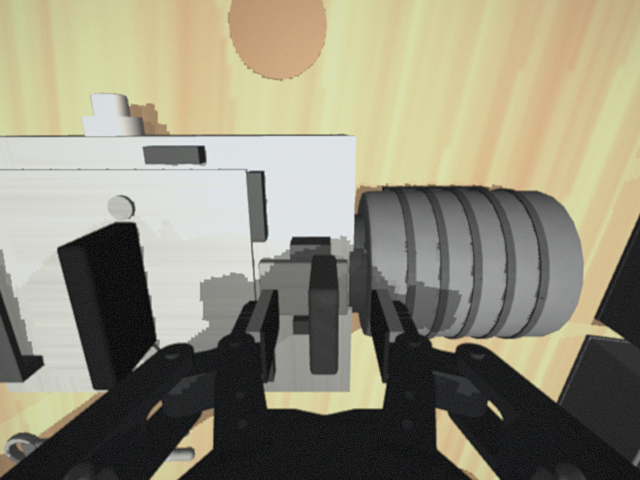

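The tab, at columns 310–340, is between the pads. I pinch it and slide the bolt, asking slightly more than the 27.5 mm left so that it reaches its end stop.

```bash
python3 -m inch '[{"slide":[0,0,0],"spin":0,"jaw":-1},{"slide":[0,0,0],"spin":0,"jaw":-1},{"slide":[0,0,0],"spin":0,"jaw":-1},{"slide":[0,0,0],"spin":0,"jaw":-1},{"slide":[0,0,0],"spin":0,"jaw":-1},{"slide":[0,0,0],"spin":0,"jaw":-1}]' 40
python3 -m inch '[{"slide":[0,-0.2,0],"spin":0,"jaw":-1},{"slide":[0,-0.5,0],"spin":0,"jaw":-1},{"slide":[0,-0.8,0],"spin":0,"jaw":-1},{"slide":[0,-1.1,0],"spin":0,"jaw":-1},{"slide":[0,-1.4,0],"spin":0,"jaw":-1},{"slide":[0,-1.7,0],"spin":0,"jaw":-1},{"slide":[0,-2,0],"spin":0,"jaw":-1},{"slide":[0,-2.3,0],"spin":0,"jaw":-1},{"slide":[0,-2.5,0],"spin":0,"jaw":-1},{"slide":[0,-2.65,0],"spin":0,"jaw":-1},{"slide":[0,-2.75,0],"spin":0,"jaw":-1},{"slide":[0,-2.85,0],"spin":0,"jaw":-1},{"slide":[0,-2.85,0],"spin":0,"jaw":-1}]'
python3 - <<'E'
from h import *
o=arm.get_obs()
print(o['tool_pos'],o['force'],o['wrist_torque'],o['opening'])
d=o['tool_pos'][:2]-[.5692,.2120];c,s=np.cos(.143),np.sin(.143);print("TCP drive x,y",c*d[0]+s*d[1],c*d[1]-s*d[0])
im=grab_frame("wrist")
cv2.imwrite("pics/v_wrist.png",im[:,:,::-1])
E
```

```text
t: 21.48
tool_pos: [0.6691, 0.2266, 0.1697]
ee_rot: [-179.9, 0.1, 98.1]
force: [-0.7, -0.8, 5.5]
opening: 0.0115
t: 23.1
tool_pos: [0.6418, 0.2225, 0.1697]
ee_rot: [180.0, 0.1, 98.1]
force: [4.6, 1.3, -0.1]
opening: 0.0115
[0.64179186 0.22252874 0.16971924] [ 4.62593268  1.31970878 -0.12356394] [ 0.10770326 -0.98221293  0.1673852 ] 0.011532285542804764
TCP drive x,y 0.07335139442357784 7.598266974691466e-05
```

View pics/v_wrist.png

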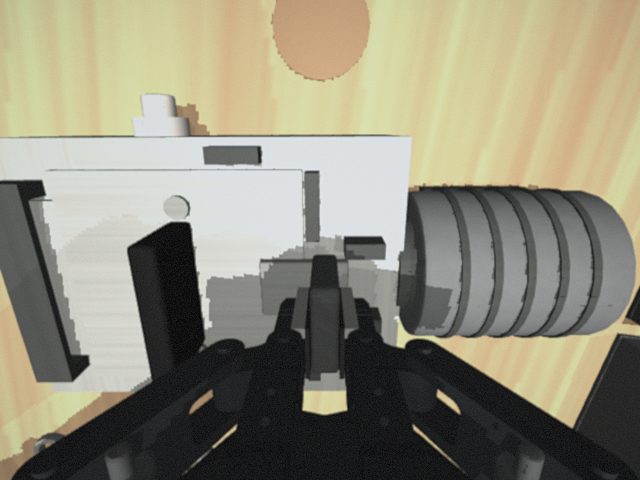

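The bolt's tip now overlaps the cover's edge, but at 73.35 mm and 4.8 N I can't tell whether it's at the stop. I push a little more.

```bash
python3 -m inch '[{"slide":[0,-0.08,0],"spin":0,"jaw":-1},{"slide":[0,-0.16,0],"spin":0,"jaw":-1},{"slide":[0,-0.16,0],"spin":0,"jaw":-1},{"slide":[0,-0.16,0],"spin":0,"jaw":-1}]'
python3 - <<'E'
from h import *
o=arm.get_obs()
print(o['tool_pos'],o['force'],o['wrist_torque'],o['opening'])
d=o['tool_pos'][:2]-[.5692,.2120];c,s=np.cos(.143),np.sin(.143);print("TCP drive x,y",c*d[0]+s*d[1],c*d[1]-s*d[0])
E
```

```text
t: 23.65
tool_pos: [0.6416, 0.2224, 0.1698]
ee_rot: [179.8, 0.1, 98.1]
force: [7.0, 1.7, -0.8]
opening: 0.0115
[0.64156241 0.2224378  0.16976139] [ 7.03437758  1.65047911 -0.835409  ] [ 0.2702929  -1.37039231  0.133394  ] 0.01146013039524914
TCP drive x,y 0.07311132476913142 1.8663974356210658e-05
```

```bash
python3 -m inch '[{"slide":[0,-0.15,0],"spin":0,"jaw":-1},{"slide":[0,-0.3,0],"spin":0,"jaw":-1},{"slide":[0,-0.3,0],"spin":0,"jaw":-1},{"slide":[0,-0.3,0],"spin":0,"jaw":-1}]'
python3 - <<'E'
from h import *
o=arm.get_obs()
print(o['force'],o['ee_rot'])
d=o['tool_pos'][:2]-[.5692,.2120];c,s=np.cos(.143),np.sin(.143);print("TCP drive x,y",c*d[0]+s*d[1],c*d[1]-s*d[0])
E
```

```text
t: 24.15
tool_pos: [0.6411, 0.2223, 0.1698]
ee_rot: [179.4, -0.0, 98.1]
force: [11.8, 3.3, -3.2]
opening: 0.0112
[11.77537713  3.34243384 -3.21421502] [ 1.79435910e+02 -4.93701912e-02  9.80660363e+01]
TCP drive x,y 0.07266213167845194 -9.972818073992855e-05
```

At 12 N it no longer moves except by wrist compliance, so the bolt is at its end. I relax, let go and rise.

```bash
python3 -m inch '[{"slide":[0,0.02,0],"spin":0,"jaw":-1},{"slide":[0,0.02,0],"spin":0,"jaw":-0.3},{"slide":[0,0.02,0],"spin":0,"jaw":-0.2},{"slide":[0,0.02,0],"spin":0,"jaw":-0.2},{"slide":[0,0.02,-0.5],"spin":0,"jaw":-0.2},{"slide":[0,0.02,-2],"spin":0,"jaw":-0.2},{"slide":[0,0,-4],"spin":0,"jaw":-0.2},{"slide":[0,0,-7],"spin":0,"jaw":-0.2},{"slide":[0,0,-10],"spin":0,"jaw":-0.2},{"slide":[0,0,-13],"spin":0,"jaw":-0.2},{"slide":[0,0,-13],"spin":0,"jaw":-0.2}]'
python3 - <<'E'
from h import *
import pickle
o=arm.get_obs();m=camera_model("wrist")
print(o['tool_pos'],o['force'],o['opening'])
im=grab_frame("wrist");s=grab_frame("side")
pickle.dump((m,o),open("w.pkl","wb"))
cv2.imwrite("pics/w_wrist.png",im[:,:,::-1])
cv2.imwrite("pics/w_side.png",cv2.resize(s[200:350,100:300,::-1],None,fx=3.6,fy=3.6))
c,s=np.cos(.143),np.sin(.143);D=[.5692,.2120]
P=lambda x,y,z:proj(m,[D[0]+(c*x-s*y)/1e3,D[1]+(s*x+c*y)/1e3,z/1e3]).round(1)[0]
print("bolt tip at 40:",P(40,15,82),P(40,-15,82),"tab top x67/79:",P(67,-20,122),P(79,-20,122),P(67,20,122),P(79,20,122))
print("cover edge 62 at z74:",P(62,60,74),P(62,-60,74))
E
```

```text
t: 25.52
tool_pos: [0.6409, 0.2233, 0.3046]
ee_rot: [179.0, -0.2, 98.1]
force: [0.1, 0.8, 0.4]
opening: 0.0341
[0.64089947 0.22325078 0.30459007] [0.07089103 0.80166973 0.39971291] 0.03411175761943564
bolt tip at 40: [283.2 207.7] [284.4 240.2] tab top x67/79: [313.7 261.3] [328.7 261.1] [313.2 212.4] [328.9 212.4]
cover edge 62 at z74: [307.6 154.5] [309.7 281.6]
```

View pics/w_wrist.png

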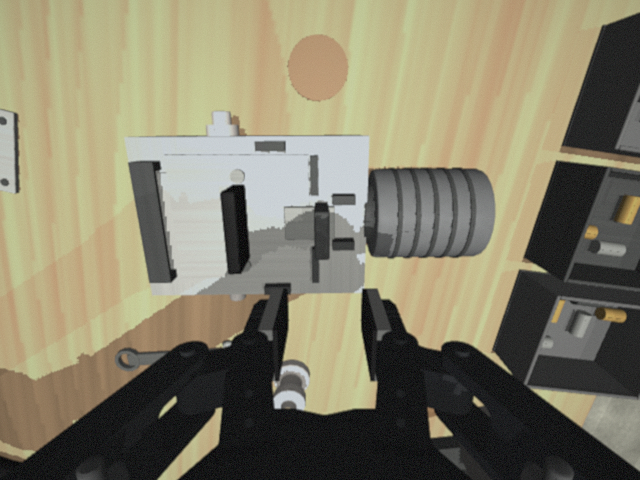

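View pics/w_side.png

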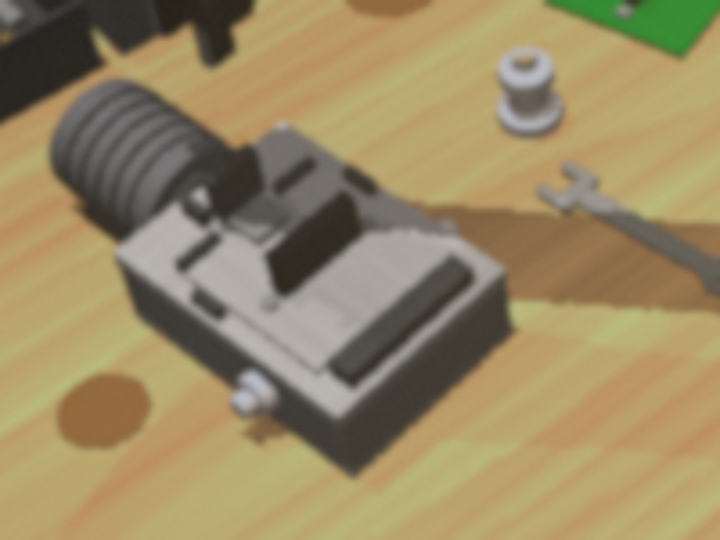

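The wrist picture agrees with the model. The bolt's tip is at column 284 (283–284 expected for 30 mm) and the tab at columns 314–329 (314–329 expected). The cover's edge is at about 309 (308–310 expected). The spanner and valve have not moved, and nothing touches the robot.

```bash
python3 -c "
from cell import arm
print(arm.job_done())"
```

```text
the job is handed in; nothing more can be done
None
```

The cover is back on the pump drive with the bolt fully across, and I handed the job in at about 25.6 s of the 54 s.

**What I did:**
- **Grip:** I took the smaller aluminium cover by the two ends of its grip instead of across the 12 mm you suggested. The moves can't tilt the tool, and this way the cover could pivot in the pads.
- **Tilt and hook:** I tilted it to about 0.22 rad by lowering its far part gently onto the top of the keeper lip, at about 10 N or less. I then slid the tongue in under the lip.
- **Swing down:** I lowered the free edge in small steps along the arc until the cover lay flat on the rim, at 13 N, and then let go.
- **Bolt:** I pinched the tab, slid the bolt about 27.5 mm to its end, let go and moved clear.

**Last checks:**
- **Bolt:** the pictures showed its tip and tab within about 1 px of where they should be at 30 mm. It would not move further when pushed at 12 N.
- **Cover:** its edge was inside the end stops and within about 1 px of its expected place.
- **Bystanders:** the spanner and valve looked undisturbed.
- **Robot:** it was touching nothing.

No check failed. The first drive position from the top camera was off by about 1.3 mm, and I corrected it from the wrist camera before placing the cover.

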